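# Sort hardware through the swivel chute

### The arm

A 6-joint arm with a two-finger parallel gripper is mounted at the origin on the work surface; the furniture and walls round the work are solid. World frame = base frame: x ahead of the robot, y to its left, z up, the work surface at z = 0. Lengths are in mm, angles in rad, forces in N, time in s.
With the tool pointing down it reaches from about 350 to 875 mm from the base axis. Payload 4.2 kg.
Tool frame: the origin (TCP) lies midway between the tips of the shut fingers; the grasp point (between the pads) lies 19 mm behind it (arm.tcp_to_grasp is the distance from the TCP to the grasp point, in mm); z points along the fingers, y is the line along which they close (so a half turn about z gives the same grasp; the last joint's range is limited). The gripper opens to 85 mm and grips with 20 to 120 N. Pads are 22 mm wide; open, the fingers measure 114 mm over their backs; the gripper's body (76 mm by 85 mm) begins 54 mm behind the grasp point. The pads swing forward as they close: fully open they stand 13 mm farther back than shut.
Start: joints at [-1.054, 0.385, 0.008, 0, -1.194, -0.259], TCP at [159.363, -604.32, 231.312] pointing down, gripper open.
Joint ranges: [-3.14, 3.14], [-1.21, 2.06], [-1.07, 1.41], [-3.16, 2.05], [-2.99, -0.16], [-3.1, 3.1]. Speed limits (rad/s): [2.79, 2.79, 3.14, 3.14, 3.14, 3.14].

### API

Orientations are given as a unit quaternion [x, y, z, w].
In Python, from bench import arm gives the robot as it stands.
- The arm moves only by the tool arm_command, never from a script. Its argument "rows" is a list of rows, each a list of 2 entries, a list of its own where there are three numbers: the shift along the tool's x, y, z as a fraction of full scale, then the turn, a rotation vector about the tool's x, y, z as a fraction of full scale. In form: [[[x, y, z], [wx, wy, wz]], ...]. A call has 1 to 5 rows; each row is the pose to reach, as a shift and turn from the pose commanded when the call began, along the tool's axes at that moment, turning the shorter way round; what a row does not reach only later rows make up. Full scale, the value 1, is 0.25 m for a shift and 180 degrees for a turn. A row lasts 1/10 s, in which the tool goes at most 50 mm and 8.59 degrees, less where a joint would pass 70% of its speed; a pose out of reach is approached as far as the arm can. A call with a number of a shift or a turn outside -1 to 1 is refused whole. A call with a gripper value outside its range is refused whole. "grip" is the opening, from 0 (shut) to 1 (fully open), set as the call begins (left out, the last holds). The fingers move at their own pace and stop on an object; the grip force is fixed at half the most. Time passes only in rows, so rows that repeat a pose let the fingers close. It gives the time, the measured TCP pose, the force, the opening and the grip force at its end, in the units of the state.
- arm.read_state(): the state, without advancing time (a new reading comes with each control period).
- arm.get_image(name): name is "scene" or "top"; returns (picture, depth): 384x512x3 uint8, blue, green, red; 384x512 float32, mm along the optical axis (not along the pixel's ray), 0 where there is no reading.
- arm.camera_info(name): a dict with "fx", "fy", "cx", "cy" (pixels), "extrinsics" (4x4, takes a point from camera to world coordinates). Camera axes: x right, y down, z forward; pixel columns grow to the right and rows downward; lengths in mm; the calibration is good to about 2 mm. A picture is of the moment at which its call begins. camera_info takes no time and is no camera call.
- arm.job_done(): hands the job in; it is judged then, once.
Trained networks look in the newest picture that a camera, given by its name, has taken for a name from the list of things; names that differ only in an ending like _2 or _b are one class to them, and where a whole thing is asked for, a point or a joint stands for the part that bears it (a point fixed in the world has none). Each returns a list of dicts, best first, with "score" (0 to 1); they miss things now and then, are a little off and sometimes report something else, mostly with a low value. They report only what shows in the picture. A call takes as long as a camera call.
- arm.spot_in(camera, query): "position" ([column, row] in pixels, amid what is visible of it).
The state is a dict: "clock": time; "joints": joint angles; "joint_vel": joint speeds; "joint_efforts": joint torques, N m; "position": TCP position; "ee_rot": TCP orientation; "contact_force": force on the tool from outside, world axes, zero at the start; "wrist_torque": the same for the moment, N m; "gripper_width": finger opening in mm; "grasp_force": force on a finger pad.
Only numpy, scipy, OpenCV 4.12 (cv2) and the standard library are available. Lean on these libraries where they do the work, as an engineer would, in place of code of your own. Each camera call takes 0.05 s, during which the arm holds its last target. There are 200 camera calls.

### The job

Open a batch on the counter by pressing its large key fully down; then sort every loose nut, peg and knob through the swivel chute: swing the chute's tip over the cell whose sample behind the tray matches the part, and let the part go over the chute's mouth. Parts go in by the chute only: never hold one over the tray. When all are in their cells, press fully down the middle key and then the end key, one key at a time and never before all the parts are in, and finish with the chute swung fully back to its stop at the right, leaving the wax tin and the wooden block beside the work alone.

Things in the scene. Friction and masses are not known exactly. Their poses are not given: they have to be found in the camera images.
- station: fixed sorting station; origin on the table under the chute's vertical axis, x towards its tray, z up. Plywood tray of 4 cells in a row along y: tray x 88 to 216, y -164 to 164 mm, walls and dividers 4 mm thick, 50 mm high, floor 6 mm; cell centres x 152, y -120, -40, 40, 120 mm; cells 78 mm wide (y), 120 long (x). Steel foot 110 x 100 x 12 mm and a column stand under the chute
- chute (a joint): swivel angle of the aluminium chute about the station's vertical axis, 0 to 2.05 rad; friction holds it (about 1.5 N at the knob turns it). 0 = at its stop, pointing 1.05 rad clockwise (from above) of the station's x; growing turns it anticlockwise. Its tip stands over the middle of a cell's width at 1.05 + asin(y / 172 mm): 0.28, 0.82, 1.28, 1.82 rad for y = -120, -40, 40, 120 mm
- chute_mouth (a point): centre of the chute's square hopper mouth, on the swivel axis at rim height (252 mm); mouth about 80 x 80 mm inside, it stays in place as the chute turns. A slick channel 48 mm wide runs down from it at 35 degrees to the tip; a part let go over the mouth slides down by itself in about a second
- chute_tip (a point): centre of the chute's downward outlet (48 x 48 mm), 172 mm from the swivel axis, 57 mm above the table, 7 mm above the dividers.
- chute_knob (a point): centre of the top of the black upright round knob on the chute, 18 mm diameter, standing 63 mm clear (from z = 168 to 231 mm) on a strap across the chute, 110 mm from the swivel axis; pinch or push it to swing the chute.
- nut_1: steel hex nut, 30 mm across flats (its own x axis points at a corner; its flats face 30, 90 and 150 degrees from x), 16 mm thick, lying flat, 60 g; origin at the centre of its underside; starts on the open table to the right of the station. May be absent (None).
- nut_2: steel hex nut, 30 mm across flats (its own x axis points at a corner; its flats face 30, 90 and 150 degrees from x), 16 mm thick, lying flat, 60 g; origin at the centre of its underside; starts on the open table to the right of the station. May be absent (None).
- peg_1: square-section pale wooden peg lying flat, 40 mm long along its x, 14 x 14 mm, 15 g; origin at the centre of its underside; starts on the open table to the right of the station. May be absent (None).
- peg_2: square-section pale wooden peg lying flat, 40 mm long along its x, 14 x 14 mm, 15 g; origin at the centre of its underside; starts on the open table to the right of the station. May be absent (None).
- knob_1: dark wooden round domed knob, 30 mm diameter, straight sides to 13 mm, 25 mm high, standing on its flat base, 18 g; origin at the centre of its underside; starts on the open table to the right of the station. May be absent (None).
- knob_2: dark wooden round domed knob, 30 mm diameter, straight sides to 13 mm, 25 mm high, standing on its flat base, 18 g; origin at the centre of its underside; starts on the open table to the right of the station. May be absent (None).
- sample_nut: fixed wooden plinth 36 x 46 x 40 mm with a hex nut fixed on top as a sample; stands beyond the tray's far wall at the middle of one cell's width and marks that cell. Origin: centre of its underside, axes parallel to the station's; the marked cell spans x -148 to -28, y -39 to 39 mm from it
- sample_peg: fixed wooden plinth 36 x 46 x 40 mm with a wooden peg fixed on top as a sample; stands beyond the tray's far wall at the middle of one cell's width and marks that cell. Origin: centre of its underside, axes parallel to the station's; the marked cell spans x -148 to -28, y -39 to 39 mm from it
- sample_knob: fixed wooden plinth 36 x 46 x 40 mm with a domed wooden knob fixed on top as a sample; stands beyond the tray's far wall at the middle of one cell's width and marks that cell. Origin: centre of its underside, axes parallel to the station's; the marked cell spans x -148 to -28, y -39 to 39 mm from it
- key_large_top (a point): centre of the top of the large white key (34 mm diameter) at one end of the row of the grey counter box (150 x 62 x 24 mm, fixed); the key moves straight down, 6 mm, sprung, about 5 N at the bottom. Keys are 44 to 52 mm apart.
- key_large (a joint): how far that key is pressed (m): 0 released, 0.006 fully down.
- key_middle_top (a point): centre of the top of the middle, small white key (20 mm diameter) of the grey counter box (150 x 62 x 24 mm, fixed); the key moves straight down, 6 mm, sprung, about 5 N at the bottom. Keys are 44 to 52 mm apart.
- key_middle (a joint): how far that key is pressed (m): 0 released, 0.006 fully down.
- key_end_top (a point): centre of the top of the small white key (20 mm diameter) at the other end of the row, farthest from the large one of the grey counter box (150 x 62 x 24 mm, fixed); the key moves straight down, 6 mm, sprung, about 5 N at the bottom. Keys are 44 to 52 mm apart.
- key_end (a joint): how far that key is pressed (m): 0 released, 0.006 fully down.
- wax_tin: round green tin 72 mm diameter, 34 mm high; a bystander, origin under its centre
- block: wooden block 64 x 100 x 63 mm; a bystander, origin under its centre

How it is judged:
By the outcome, as a careful person would: the job done as asked, in the order asked, and still so for the second after the job is handed in, with the robot touching nothing.
Of nut_1, nut_2, peg_1, peg_2, knob_1, knob_2 only 3 to 5 are there at a start; the rules pass over those that are not, and their reading is None.
At some moment in a run one of nut_1, nut_2, peg_1, peg_2, knob_1, knob_2 may be knocked a few centimetres aside while the robot is not near it.
It also fails if it takes over 210 s, if anything falls off the work surface, if the arm or the gripper's body presses on something with over 40 N, if the wrist force passes 120 N, or if a joint passes its speed limit or range.

## Working session

There is one attempt and no reset: what is moved stays moved. The work goes in short steps, Python scripts to look and compute and a tool call to move; the robot and the scene stay as the last step left them, time stands still between calls to the robot, and variables do not carry over. Pictures are saved under pics/ and viewed, at most 14 in all, crops included, and the job is handed in when it is done.

Besides the shell and the picture viewer there is one more tool, called after "Call:" as name(argument=value, ...) on one line, values as JSON. arm_command: Moves the arm, as the interface text tells. Shift numbers are shares of 0.25 m and turn numbers shares of 180 degrees, none past 1 either way. Its arguments: {"type":"object","properties":{"rows":{"type":"array","items":{"type":"array"}},"grip":{"type":"number"}},"required":["rows"]}

```bash
ls; mkdir -p pics
python3 - <<'E'
from bench import arm
import cv2
for n in ("scene","top"):
    im,d=arm.get_image(n); cv2.imwrite(f"pics/{n}0.png",im)
    c=arm.camera_info(n); print(n,c)
print(arm.read_state())
E
```

```text
pics
scene {'fx': 415.19037525904133, 'fy': 415.19037525904133, 'cx': 259.26885561951514, 'cy': 187.71147099188872, 'extrinsics': array([[-8.43078331e-01, -4.17566255e-01,  3.38906109e-01,
         1.40574454e+02],
       [-5.37502779e-01,  6.74876749e-01, -5.05600768e-01,
         5.69200485e+02],
       [-1.75980338e-02, -6.08424026e-01, -7.93416986e-01,
         1.08054852e+03],
       [ 0.00000000e+00,  0.00000000e+00,  0.00000000e+00,
         1.00000000e+00]])}
top {'fx': 394.60176184097253, 'fy': 394.60176184097253, 'cx': 255.76527249893743, 'cy': 195.99744973572152, 'extrinsics': array([[-2.04675980e-02, -9.83073864e-01,  1.82062780e-01,
         3.14931540e+02],
       [-9.99603644e-01,  1.66009434e-02, -2.27368378e-02,
        -1.85597413e+01],
       [ 1.93295770e-02, -1.82455986e-01, -9.83023998e-01,
         1.50969262e+03],
       [ 0.00000000e+00,  0.00000000e+00,  0.00000000e+00,
         1.00000000e+00]])}
{'clock': 0.1, 'joints': array([-1.05438041e+00,  3.85474001e-01,  6.76288358e-03, -3.96796800e-04,
       -1.19397780e+00, -2.58587072e-01]), 'joint_vel': array([ 9.80075266e-05, -6.82963037e-05,  3.86894562e-03,  1.70829535e-03,
        7.27428282e-04, -1.88044690e-04]), 'joint_efforts': array([-6.55489057e-04, -3.93320775e+01,  1.88930064e+01,  4.19794902e+00,
       -2.60617227e-03,  5.57025828e-06]), 'position': array([ 159.2344208 , -603.84706303,  230.34019834]), 'ee_rot': array([-1.28485016e-01,  9.91710982e-01,  9.45818651e-04, -1.86846412e-04]), 'contact_force': array([ 0.16560315, -0.59440254, -0.5093543 ]), 'wrist_torque': array([ 0.03049087, -0.0006962 ,  0.03908002]), 'grasp_force': 0.0, 'gripper_width': 85.6705333335889}
```

View pics/top0.png

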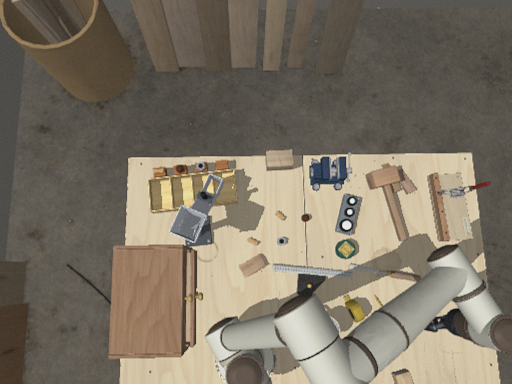

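View pics/scene0.png

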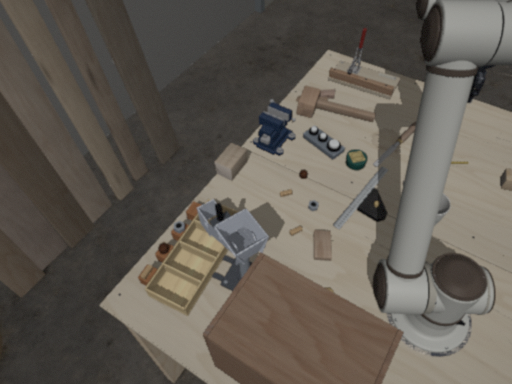

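```bash
cat > h.py <<'E'
from bench import arm
import cv2, numpy as np
from scipy.spatial.transform import Rotation as R
def ray(cam,px,z):
    c=arm.camera_info(cam);E=c["extrinsics"]
    d=E[:3,:3]@np.array([(px[0]-c["cx"])/c["fx"],(px[1]-c["cy"])/c["fy"],1]); o=E[:3,3]
    return o+d*(z-o[2])/d[2]
def proj(cam,P):
    c=arm.camera_info(cam);E=c["extrinsics"]
    q=E[:3,:3].T@(np.asarray(P,float)-E[:3,3]); return np.array([c["fx"]*q[0]/q[2]+c["cx"],c["fy"]*q[1]/q[2]+c["cy"]])
def cloud(cam,d):
    c=arm.camera_info(cam);E=c["extrinsics"];v,u=np.indices(d.shape)
    P=np.stack([(u-c["cx"])/c["fx"]*d,(v-c["cy"])/c["fy"]*d,d],-1)
    return P@E[:3,:3].T+E[:3,3]
def go(P,yaw=None,tilt=None):
    """shift/turn fractions from measured pose to TCP P, tool down with tool-y yaw (rad)"""
    s=arm.read_state();r=R.from_quat(s["ee_rot"]);sh=r.inv().apply(np.array(P)-s["position"])/250
    y=r.apply([0,1,0]); cur=np.arctan2(y[1],y[0])
    if yaw is None: yaw=cur
    dy=(yaw-cur+np.pi/2)%np.pi-np.pi/2
    yaw=cur+dy
    Y=np.array([np.cos(yaw),np.sin(yaw),0]);Z=np.array([0,0,-1.]);T=R.from_matrix(np.c_[np.cross(Y,Z),Y,Z])
    w=(r.inv()*T).as_rotvec()/np.pi
    print("shift",sh.round(4),"turn",w.round(4),"yaw",round(cur,3),"j6",s["joints"][5].round(2))
E
python3 - <<'E'
from h import *
im,d=arm.get_image("top")
cv2.imwrite("pics/c1.png",cv2.resize(im[150:275,140:370],None,fx=3.45,fy=3.45,interpolation=cv2.INTER_CUBIC))
ims,ds=arm.get_image("scene")
cv2.imwrite("pics/c2.png",cv2.resize(ims[95:315,120:385],None,fx=2.7,fy=2.7,interpolation=cv2.INTER_CUBIC))
for q in "nut_1 peg_1 knob_1 sample_nut sample_peg sample_knob key_large_top key_middle_top key_end_top chute_mouth chute_knob chute_tip wax_tin block".split():
    z={"nut_1":16,"peg_1":14,"knob_1":20,"key_large_top":30,"key_middle_top":30,"key_end_top":30,"chute_mouth":252,"chute_knob":231,"chute_tip":80,"wax_tin":34,"block":63}.get(q,50)
    for cam in ("top","scene"):
        print(q,cam,[(round(r["score"],2),np.round(r["position"],1).tolist(),ray(cam,r["position"],z)[:2].round(0).tolist()) for r in arm.spot_in(cam,q)[:4]])
E
```

```text
nut_1 top []
nut_1 scene [(0.61, [311.8, 207.4], [415.0, -130.0])]
peg_1 top [(0.64, [282.1, 237.8], [429.0, -150.0]), (0.61, [277.3, 214.4], [519.0, -134.0])]
peg_1 scene [(0.59, [296.2, 229.5], [417.0, -36.0])]
knob_1 top [(0.5, [306.5, 217.6], [504.0, -245.0]), (0.31, [279.3, 160.8], [729.0, -148.0])]
knob_1 scene [(0.65, [303.3, 174.3], [500.0, -230.0])]
sample_nut top [(0.67, [198.0, 163.8], [714.0, 165.0])]
sample_nut scene [(0.63, [178.3, 228.3], [702.0, 163.0]), (0.51, [331.9, 139.2], [482.0, -395.0])]
sample_peg top [(0.66, [161.5, 171.1], [687.0, 303.0])]
sample_peg scene [(0.76, [144.8, 273.2], [688.0, 323.0])]
sample_knob top [(0.6, [179.0, 167.3], [701.0, 237.0])]
sample_knob scene [(0.65, [160.9, 248.0], [702.0, 240.0])]
key_large_top top [(0.43, [344.7, 225.7], [469.0, -387.0])]
key_large_top scene [(0.44, [335.0, 143.0], [471.0, -403.0])]
key_middle_top top [(0.2, [195.1, 211.9], [532.0, 177.0])]
key_middle_top scene []
key_end_top top [(0.69, [196.1, 215.4], [518.0, 174.0]), (0.58, [345.1, 246.6], [391.0, -383.0])]
key_end_top scene []
chute_mouth top [(0.81, [197.9, 214.0], [492.0, 139.0]), (0.36, [344.8, 247.2], [378.0, -327.0])]
chute_mouth scene [(0.78, [238.9, 228.1], [471.0, 167.0]), (0.53, [310.8, 205.1], [359.0, 20.0])]
chute_knob top [(0.95, [197.0, 211.9], [502.0, 145.0])]
chute_knob scene [(0.63, [233.1, 231.6], [486.0, 172.0])]
chute_tip top [(0.81, [195.4, 213.3], [519.0, 170.0])]
chute_tip scene [(0.78, [232.0, 229.3], [554.0, 97.0])]
wax_tin top [(0.57, [346.7, 246.5], [391.0, -388.0]), (0.52, [196.0, 210.9], [535.0, 174.0])]
wax_tin scene [(0.57, [356.9, 158.9], [376.0, -371.0])]
block top [(0.91, [279.5, 160.9], [717.0, -145.0])]
block scene [(0.73, [233.2, 154.2], [723.0, -151.0]), (0.59, [176.1, 230.8], [695.0, 178.0])]
```

View pics/c1.png

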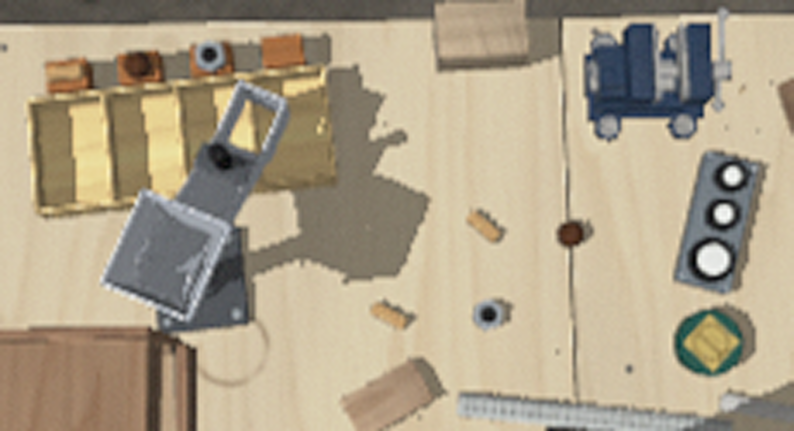

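View pics/c2.png

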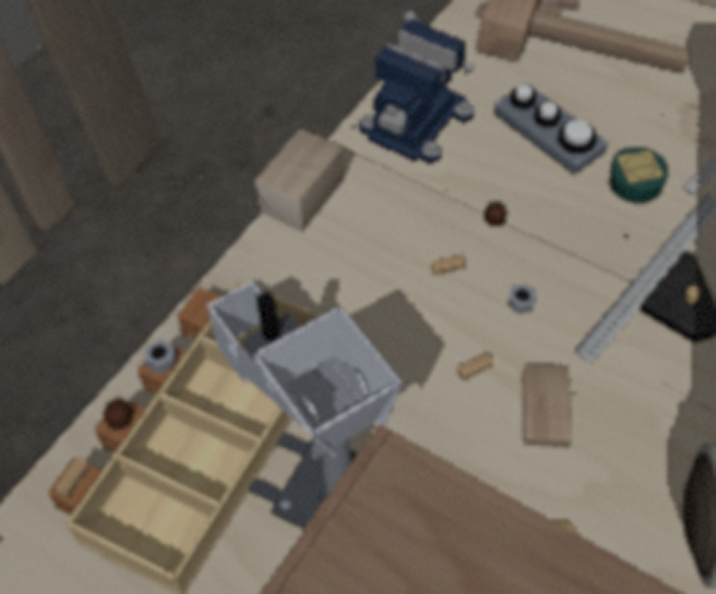

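Run:
```python
from h import *
im,d=arm.get_image("top");C=cloud("top",d)
ims,ds=arm.get_image("scene");S=cloud("scene",ds)
def c1(x,y): return (140+x/3.45-.35,150+y/3.45-.35)
def c2(x,y): return (120+x/2.7-.3,95+y/2.7-.3)
def at(p,D): 
    u,v=int(round(p[0])),int(round(p[1])); return np.nanmedian(D[v-1:v+2,u-1:u+2].reshape(-1,3),0).round(0)
for n,p in dict(kl=(712,259),km=(722,213),ke=(732,176),kb=(700,160)).items(): print(n,at(c1(*p),C),ray("top",c1(*p),30).round(0))
for n,p in dict(kl=(577,132),km=(547,112),ke=(523,94)).items(): print(n,at(c2(*p),S),ray("scene",c2(*p),30).round(0))
for z0,z1,n in((235,270,"rim"),):
  for nm,D in(("top",C),("scene",S)):
    m=(D[...,2]>z0)&(D[...,2]<z1)&(D[...,0]>350)&(D[...,0]<650)&(D[...,1]>60)&(D[...,1]<300)
    pts=D[m]; print(n,nm,m.sum(),cv2.minAreaRect(pts[:,:2].astype(np.float32)),np.median(pts[:,2]))
print("mouthTop",[ray("top",c1(*p),252).round(0)[:2] for p in((147,190),(230,228),(185,320),(103,282))])
print("mouthScene",[ray("scene",c2(*p),252).round(0)[:2] for p in((338,309),(400,382),(317,435),(258,353))])
for n,p in dict(peg=(68,74),knob=(138,66),nut=(210,55),bl=(283,50)).items(): print("plinth",n,at(c1(*p),C),ray("top",c1(*p),45).round(0))
print("tray corners top",[ray("top",c1(*p),50).round(0)[:2] for p in((30,97),(328,67),(335,180),(40,213))])
print("tray scene",[ray("scene",c2(*p),50).round(0)[:2] for p in((75,522),(182,585))])
for n,p in dict(tip=(240,115),knob=(217,153)).items(): print(n,ray("top",c1(*p),65 if n=="tip" else 231).round(0))
print("knob scene",ray("scene",c2(266,297),231).round(0))
for n,p,z in(("pegA",(486,226),14),("pegB",(391,315),14),("nut",(489,314),16),("knob",(571,233),20)): print(n,ray("top",c1(*p),z)[:2].round(0))
for n,p,z in(("pegA",(448,264),14),("pegB",(475,365),14),("nut",(522,298),16),("knob",(495,213),20)): print(n,ray("scene",c2(*p),z)[:2].round(0))
print("cab",at(c1(60,380),C),at((155,300),C),at((180,300),C),[ray("top",p,200).round(0)[:2] for p in ((185,247),(195,300))])
print("pegA ends top",[ray("top",c1(*p),14)[:2].round(0) for p in((468,215),(503,238))],"pegB",[ray("top",c1(*p),14)[:2].round(0) for p in((371,306),(411,325))])
print("pegA ends sc",[ray("scene",c2(*p),14)[:2].round(0) for p in((432,267),(466,262))],"pegB",[ray("scene",c2(*p),14)[:2].round(0) for p in((460,373),(492,357))])
# blobs of small objects above table
T=C.copy(); m=((T[...,2]>8)&(T[...,2]<40)&(T[...,0]>330)&(T[...,0]<660)&(T[...,1]<80)&(T[...,1]>-330)).astype(np.uint8)
n,l,st,ce=cv2.connectedComponentsWithStats(m)
for i in range(1,n):
    if st[i,4]>8: print(st[i],T[l==i].mean(0).round(0),cv2.minAreaRect(T[l==i][:,:2].astype(np.float32)))
```

```text
kl [ 470. -386.   48.] [ 473. -392.   30.]
km [ 522. -402.   48.] [ 523. -406.   30.]
ke [ 560. -415.   48.] [ 565. -420.   30.]
kb [ 584. -391.   22.] [ 583. -385.   30.]
kl [ 469. -379.   47.] [ 475. -397.   30.]
km [ 519. -396.   44.] [ 524. -409.   30.]
ke [ 560. -407.   44.] [ 566. -422.   30.]
rim top 859 ((438.6263122558594, 191.44842529296875), (114.168701171875, 273.05926513671875), 51.093074798583984) 247.09197454409286
rim scene 1629 ((419.1409912109375, 205.97235107421875), (114.20822143554688, 223.63516235351562), 50.32583999633789) 245.46362391682896
mouthTop [array([523., 189.]), array([486., 112.]), array([402., 153.]), array([438., 229.])]
mouthScene [array([489., 115.]), array([402., 150.]), array([433., 229.]), array([522., 190.])]
plinth peg [686. 312.  54.] [689. 312.  45.]
plinth knob [691. 231.  63.] [697. 235.  45.]
plinth nut [703. 153.  58.] [708. 156.  45.]
plinth bl [713.  74.  42.] [712.  75.  45.]
tray corners top [array([662., 352.]), array([691.,  26.]), array([564.,  19.]), array([534., 337.])]
tray scene [array([653., 351.]), array([524., 345.])]
tip
[... 1236 characters left out ...]
210  10  10  41] [ 519. -142.   15.] ((518.1389770507812, -142.6393280029297), (38.47533416748047, 20.138383865356445), 36.125457763671875)
[301 213   8   8  50] [ 507. -238.   21.] ((508.8691711425781, -237.9638214111328), (26.93013572692871, 28.74514389038086), 86.47964477539062)
[247 237  11   9  41] [421. -37.  16.] ((421.6971130371094, -39.31005859375), (43.77742004394531, 17.400590896606445), 56.748634338378906)
[277 236   9  10  60] [ 420. -144.   18.] ((419.0216064453125, -143.8143310546875), (29.714366912841797, 34.3804931640625), 78.9876937866211)
[238 254  27  12 167] [345. -39.  21.] ((349.026123046875, -28.984886169433594), (39.10609817504883, 97.01708984375), 4.027675628662109)
```

```bash
python3 -c "
from h import *
go((470,-385,200),np.pi/2); go((315,-495,215),np.pi/2)"
```

```text
shift [-1.4251  0.5315  0.1252] turn [0.     0.     0.0821] yaw 1.829 j6 -0.26
shift [-0.7134  0.2641  0.0652] turn [0.     0.     0.0821] yaw 1.829 j6 -0.26
```

Call:
arm_command(rows=[[[-0.71,0.264,0.065],[0,0,0.0821]],[[-0.71,0.264,0.065],[0,0,0.0821]],[[-0.71,0.264,0.065],[0,0,0.0821]],[[-0.71,0.264,0.065],[0,0,0.0821]],[[-0.71,0.264,0.065],[0,0,0.0821]]], grip=0)

```text
clock: 2.2
position: [317.7, -492.6, 214.7]
ee_rot: [-0.003, 1.0, 0.0, 0.0]
contact_force: [-0.3, 0.1, -0.1]
gripper_width: 12.4
grasp_force: 0.0
```

Call:
arm_command(rows=[[[-0.62,0.44,0.5],[0,0,0]],[[-0.62,0.44,0.5],[0,0,0]],[[-0.62,0.44,0.5],[0,0,0]],[[-0.62,0.44,0.5],[0,0,0]],[[-0.62,0.44,0.5],[0,0,0]]])

```text
clock: 2.7
position: [470.2, -383.4, 87.7]
ee_rot: [-0.001, 1.0, 0.001, -0.001]
contact_force: [-0.2, 0.1, -1.0]
gripper_width: 0.1
grasp_force: 0.0
```

```bash
python3 -c "
from h import *
s=arm.read_state();print(s['position'],s['contact_force'],s['gripper_width'])
go((470,-385,56),np.pi/2)
im,d=arm.get_image('scene');cv2.imwrite('pics/k1.png',cv2.resize(im[90:220,270:400],None,fx=4,fy=4))"
```

```text
[ 470.21410624 -383.44975854   87.74075863] [-0.16334808  0.08833484 -0.96462091] 0.13526022453108244
shift [ 0.0006 -0.0064  0.127 ] turn [ 0.0004 -0.0007  0.0004] yaw 1.572 j6 -1.15
```

View pics/k1.png

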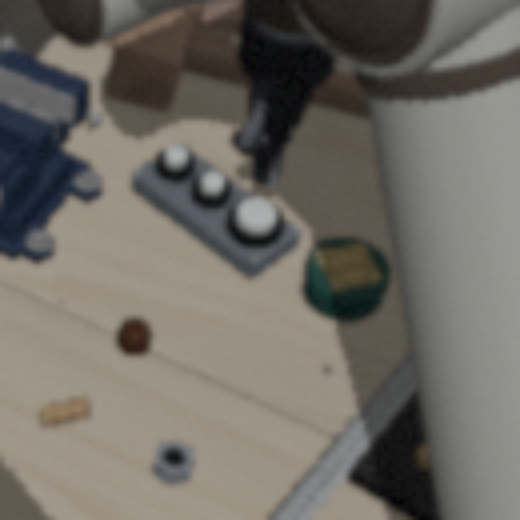

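Call:
arm_command(rows=[[[0,-0.004,0.06],[0,0,0]],[[0,-0.004,0.13],[0,0,0]],[[0,-0.004,0.14],[0,0,0]],[[0,-0.004,0.15],[0,0,0]],[[0,-0.004,0.16],[0,0,0]]])

```text
clock: 3.25
position: [469.5, -387.0, 50.9]
ee_rot: [0.0, 1.0, -0.0, 0.001]
contact_force: [0.9, -0.1, 0.4]
gripper_width: 0.1
grasp_force: 0.0
```

Call:
arm_command(rows=[[[0,0,0.008],[0,0,0]],[[0,0,0.012],[0,0,0]],[[0,0,0.012],[0,0,0]]])

```text
clock: 3.55
position: [469.2, -386.4, 47.3]
ee_rot: [0.0, 1.0, -0.0, 0.0]
contact_force: [-0.0, -0.7, 0.2]
gripper_width: -0.2
grasp_force: 0.0
```

Call:
arm_command(rows=[[[0,0,0.008],[0,0,0]],[[0,0,0.016],[0,0,0]],[[0,0,0.016],[0,0,0]]])

```text
clock: 3.85
position: [469.5, -386.5, 43.4]
ee_rot: [-0.0, 1.0, -0.0, 0.0]
contact_force: [-0.1, -0.0, 2.9]
gripper_width: 0.1
grasp_force: 1.5
```

Call:
arm_command(rows=[[[0,0,0.008],[0,0,0]],[[0,0,0.012],[0,0,0]],[[0,0,0.012],[0,0,0]]])

```text
clock: 4.15
position: [469.5, -386.5, 40.4]
ee_rot: [-0.0, 1.0, -0.0, 0.0]
contact_force: [-0.2, -0.1, 4.6]
gripper_width: -0.1
grasp_force: 2.3
```

Call:
arm_command(rows=[[[0,0,0.006],[0,0,0]],[[0,0,0.012],[0,0,0]],[[0,0,0.012],[0,0,0]]])

```text
clock: 4.45
position: [469.6, -386.6, 39.9]
ee_rot: [-0.001, 1.0, -0.001, 0.0]
contact_force: [-3.3, 3.8, 16.9]
gripper_width: 0.2
grasp_force: 8.4
```

Call:
arm_command(rows=[[[0,0,-0.9],[0,0,0]],[[0,0,-0.9],[0,0,0]],[[0,0,-0.9],[0,0,0]],[[0,0,-0.9],[0,0,0]],[[0,0,-0.9],[0,0,0]]])

```text
clock: 4.95
position: [470.2, -387.0, 266.9]
ee_rot: [-0.0, 1.0, -0.002, 0.003]
contact_force: [0.1, -0.5, 0.0]
gripper_width: 0.1
grasp_force: 0.0
```

Call:
arm_command(rows=[[[-0.18,0.95,0],[0,0,0]],[[-0.18,0.95,0],[0,0,0]],[[-0.18,0.95,0],[0,0,0]],[[-0.18,0.95,0],[0,0,0]],[[-0.18,0.95,0],[0,0,0]]])

```text
clock: 5.45
position: [513.8, -146.3, 261.3]
ee_rot: [-0.0, 1.0, 0.0, -0.001]
contact_force: [0.7, -1.3, 1.2]
gripper_width: 0.2
grasp_force: 0.0
```

Call:
arm_command(rows=[[[-0.18,0.95,0],[0,0,0.09]],[[-0.18,0.95,0],[0,0,0.09]],[[-0.18,0.95,0],[0,0,0.09]],[[-0.18,0.95,0],[0,0,0.09]],[[-0.18,0.95,0],[0,0,0.09]]], grip=1)

```text
clock: 5.95
position: [558.5, 89.7, 261.3]
ee_rot: [0.141, 0.99, -0.0, -0.001]
contact_force: [0.2, -1.1, 0.6]
gripper_width: 72.5
grasp_force: 0.0
```

```bash
python3 -c "
from h import *
s=arm.read_state();print(s['position'],s['contact_force'],s['gripper_width'])
go((561,127,270),1.29);go((561,127,193),1.29)
print('chute knob',[ (cam,r['score'],ray(cam,r['position'],231)) for cam in ('top',) for _ in [arm.get_image(cam)] for r in arm.spot_in(cam,'chute_knob')])"
```

```text
[558.49827451  89.6653387  261.25629959] [ 0.15998717 -1.07683539  0.62006092] 72.52584690892058
shift [ 0.0321  0.1462 -0.035 ] turn [-0.0001 -0.0005 -0.0007] yaw 1.288 j6 -2.3
shift [0.0317 0.1463 0.273 ] turn [-0.0001 -0.0005 -0.0007] yaw 1.288 j6 -2.3
chute knob [('top', 0.94, array([494.02155208, 163.78244841, 231.        ]))]
```

Call:
arm_command(rows=[[[0.032,0.146,0],[0,0,0]],[[0.032,0.146,0],[0,0,0]],[[0.032,0.146,0.12],[0,0,0]],[[0.032,0.146,0.27],[0,0,0]],[[0.032,0.146,0.27],[0,0,0]]])

```text
clock: 6.55
position: [557.6, 122.9, 188.8]
ee_rot: [0.142, 0.99, -0.003, -0.006]
contact_force: [-0.1, -0.9, -0.4]
gripper_width: 85.2
grasp_force: 0.0
```

Call:
arm_command(rows=[[[0,0,0],[0,0,0]],[[0,0,0],[0,0,0]],[[0,0,0],[0,0,0]],[[0,0,0],[0,0,0]],[[0,0,0],[0,0,0]]], grip=0.1)

```text
clock: 7.05
position: [562.2, 125.2, 196.1]
ee_rot: [0.141, 0.99, 0.001, 0.001]
contact_force: [0.5, 0.7, 2.1]
gripper_width: 16.5
grasp_force: 58.4
```

```bash
python3 -c "
from h import *
s=arm.read_state();print(s['position'],s['contact_force'],s['gripper_width'],s['grasp_force'])
go((571,156,193));go((571,156,270))"
```

```text
[562.21548788 125.22366574 196.08779387] [0.51974961 0.71949898 2.06438302] 16.451544703540872 58.37062418460846
shift [0.0006 0.128  0.0126] turn [ 0.0005  0.0007 -0.    ] yaw 1.288 j6 -2.35
shift [-1.000e-04  1.285e-01 -2.954e-01] turn [ 0.0005  0.0007 -0.    ] yaw 1.288 j6 -2.35
```

Call:
arm_command(rows=[[[0,0.032,0],[0,0,0]],[[-0.003,0.064,0],[0,0,0]],[[-0.002,0.096,0],[0,0,0]],[[0,0.128,0],[0,0,0]],[[0,0.128,0],[0,0,0]]])

```text
clock: 7.55
position: [573.5, 155.9, 196.1]
ee_rot: [0.14, 0.99, 0.0, 0.003]
contact_force: [6.1, -3.2, 0.8]
gripper_width: 16.7
grasp_force: 59.6
```

Call:
arm_command(rows=[[[0,0,0],[0,0,0]],[[0,0,0],[0,0,0]],[[0,0,0],[0,0,0]]])

```text
clock: 7.85
position: [573.5, 155.9, 196.1]
ee_rot: [0.14, 0.99, 0.001, 0.003]
contact_force: [6.9, -0.7, 0.3]
gripper_width: 16.8
grasp_force: 59.5
```

Call:
arm_command(rows=[[[0,0,0],[0,0,0]],[[0,0,0],[0,0,0]],[[0,0,-0.1],[0,0,0]],[[0,0,-0.3],[0,0,0]],[[0,0,-0.45],[0,0,0]]], grip=0.7)

```text
clock: 8.35
position: [570.4, 155.6, 309.3]
ee_rot: [0.141, 0.99, -0.0, 0.0]
contact_force: [0.2, 0.9, 0.2]
gripper_width: 59.7
grasp_force: 0.0
```

Call:
arm_command(rows=[[[0.13,-0.66,0],[0,0,0]],[[0.13,-0.66,0],[0,0,0]],[[0.13,-0.66,0],[0,0,0]],[[0.13,-0.66,0],[0,0,0]],[[0.13,-0.66,0],[0,0,0]]])

```text
clock: 8.85
position: [491.9, 4.6, 307.7]
ee_rot: [0.142, 0.99, 0.0, 0.0]
contact_force: [1.0, -0.1, -0.3]
gripper_width: 59.7
grasp_force: 0.0
```

Call:
arm_command(rows=[[[0.13,-0.66,0],[0,0,0]],[[0.13,-0.66,0],[0,0,0]],[[0.13,-0.66,0.2],[0,0,0]],[[0.13,-0.66,0.4],[0,0,0]],[[0.13,-0.66,0.6],[0,0,0]]])

```text
clock: 9.35
position: [418.0, -141.0, 181.0]
ee_rot: [0.142, 0.99, 0.0, 0.002]
contact_force: [1.2, -0.3, -0.6]
gripper_width: 59.8
grasp_force: 0.0
```

```bash
cat > look.py <<'E'
from h import *
def look():
    im,d=arm.get_image("top");C=cloud("top",d);ims,ds=arm.get_image("scene");S=cloud("scene",ds)
    for nm,T in(("top",C),("scene",S)):
        m=((T[...,2]>6)&(T[...,2]<40)&(T[...,0]>380)&(T[...,0]<620)&(T[...,1]<60)&(T[...,1]>-300)).astype(np.uint8)
        n,l,st,ce=cv2.connectedComponentsWithStats(m)
        for i in range(1,n):
            if 12<st[i,4]<140:
                r=cv2.minAreaRect(T[l==i][:,:2].astype(np.float32)); print(nm,ce[i].round(0),st[i,4],np.round(r[0]),np.round(r[1]),round(r[2]),T[l==i][:,2].max().round())
    return im,ims
E
python3 -c "
from look import *
s=arm.read_state();print(s['position'],s['contact_force'],s['gripper_width'])
im,ims=look()
go((419,-143,4))
cv2.imwrite('pics/n1.png',cv2.resize(ims[120:330,120:400],None,fx=2.7,fy=2.7,interpolation=cv2.INTER_CUBIC))"
```

```text
[ 417.95343029 -141.04631325  181.04416521] [ 1.2295337  -0.30593237 -0.62785028] 59.83997008188206
top [316. 189.] 14 [ 616. -285.] [23.  6.] 87 21.0
top [231. 195.] 59 [599.  40.] [36. 40.] 89 35.0
top [232. 202.] 19 [567.  38.] [ 4. 39.] 5 39.0
top [277. 213.] 21 [ 526. -137.] [13. 22.] 3 22.0
scene [303. 174.] 52 [ 504. -234.] [19. 26.] 75 28.0
scene [286. 192.] 55 [ 516. -143.] [39. 17.] 45 21.0
scene [313. 205.] 82 [ 417. -145.] [31. 31.] 67 21.0
scene [230. 213.] 20 [612.  25.] [21.  7.] 28 39.0
scene [296. 230.] 67 [418. -36.] [41. 17.] 61 20.0
shift [-0.0383 -0.002   0.6862] turn [-0.0009 -0.0047 -0.    ] yaw 1.286 j6 -1.9
```

View pics/n1.png

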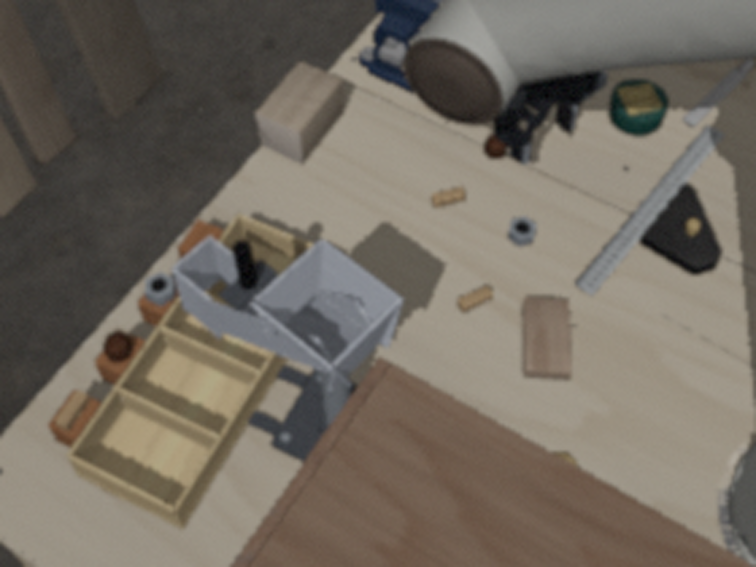

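Call:
arm_command(rows=[[[0,0,0.15],[0,0,0]],[[0,0,0.3],[0,0,0]],[[0,0,0.45],[0,0,0]],[[0,0,0.6],[0,0,0]],[[0,0,0.6],[0,0,0]]])

```text
clock: 9.95
position: [417.0, -139.5, 29.1]
ee_rot: [0.14, 0.99, -0.001, -0.004]
contact_force: [0.3, 0.3, 1.7]
gripper_width: 59.7
grasp_force: 0.0
```

```bash
python3 -c "
from h import *
print(arm.read_state()['position'])
go((419,-143,4))"
```

```text
[ 417.03719314 -139.48437404   29.1406714 ]
shift [-0.0122 -0.0111  0.1005] turn [-0.0007 -0.0022 -0.    ] yaw 1.289 j6 -1.9
```

Call:
arm_command(rows=[[[-0.008,-0.012,0.05],[0,0,0]],[[-0.008,-0.012,0.085],[0,0,0]],[[-0.008,-0.012,0.085],[0,0,0]]])

```text
clock: 10.25
position: [420.0, -143.4, 11.1]
ee_rot: [0.14, 0.99, 0.0, 0.001]
contact_force: [-1.0, -0.3, 0.2]
gripper_width: 59.7
grasp_force: 0.0
```

Call:
arm_command(rows=[[[0,0,0],[0,0,0]],[[0,0,0],[0,0,0]],[[0,0,0],[0,0,0]],[[0,0,0],[0,0,0]],[[0,0,0],[0,0,0]]], grip=0)

```text
clock: 10.75
position: [419.5, -143.7, 11.8]
ee_rot: [0.141, 0.99, 0.0, 0.001]
contact_force: [-1.7, 2.1, 7.7]
gripper_width: 30.2
grasp_force: 58.7
```

Call:
arm_command(rows=[[[0,0,0],[0,0,0]],[[0,0,0],[0,0,0]],[[0,0,0.012],[0,0,0]],[[0,0,0.024],[0,0,0]],[[0,0,0.024],[0,0,0]]], grip=0.6)

```text
clock: 11.25
position: [418.0, -143.8, 3.6]
ee_rot: [0.141, 0.99, -0.0, -0.001]
contact_force: [0.9, 0.4, -0.1]
gripper_width: 51.0
grasp_force: 0.0
```

Call:
arm_command(rows=[[[0,0,0],[0,0,0]],[[0,0,0],[0,0,0]],[[0,0,0],[0,0,0]],[[0,0,0],[0,0,0]],[[0,0,0],[0,0,0]]], grip=0)

```text
clock: 11.75
position: [418.4, -143.8, 4.3]
ee_rot: [0.141, 0.99, -0.0, -0.0]
contact_force: [-0.9, -0.9, 4.7]
gripper_width: 31.9
grasp_force: 59.2
```

Call:
arm_command(rows=[[[0,0,-0.1],[0,0,0]],[[0,0,-0.3],[0,0,0]],[[0,0,-0.5],[0,0,0]],[[0,0,-0.7],[0,0,0]],[[0,0,-0.9],[0,0,0]]])

```text
clock: 12.25
position: [417.8, -143.6, 231.0]
ee_rot: [0.141, 0.99, 0.0, 0.0]
contact_force: [2.4, 0.0, -0.7]
gripper_width: 31.7
grasp_force: 59.7
```

Call:
arm_command(rows=[[[0.02,0.13,-0.26],[0,0,0]],[[0.04,0.28,-0.26],[0,0,0]],[[0.06,0.43,-0.26],[0,0,0]],[[0.08,0.58,-0.26],[0,0,0]],[[0.092,0.63,-0.26],[0,0,0]]])

```text
clock: 12.75
position: [440.5, 16.5, 293.8]
ee_rot: [0.14, 0.99, 0.001, -0.0]
contact_force: [0.8, -0.8, -0.9]
gripper_width: 31.8
grasp_force: 59.8
```

Call:
arm_command(rows=[[[0.02,0.15,0],[0,0,0]],[[0.04,0.3,0],[0,0,0]],[[0.06,0.45,0],[0,0,0]],[[0.08,0.58,0],[0,0,0]],[[0.092,0.63,0],[0,0,0]]])

```text
clock: 13.25
position: [462.3, 173.5, 293.1]
ee_rot: [0.14, 0.99, -0.0, -0.001]
contact_force: [0.5, -0.2, -0.4]
gripper_width: 32.3
grasp_force: 59.9
```

```bash
python3 -c "
from h import *
s=arm.read_state();print(s['position'],s['gripper_width'],s['grasp_force'],s['contact_force'])
go((462,171,263))"
```

```text
[462.34183456 173.52291286 293.10619334] 32.25538593794804 59.87421691417694 [ 0.45778626 -0.17168272 -0.40259886]
shift [-0.0016 -0.01    0.1204] turn [-0.0003 -0.0003 -0.    ] yaw 1.29 j6 -2.54
```

Call:
arm_command(rows=[[[0,-0.008,0.06],[0,0,0]],[[0,-0.008,0.115],[0,0,0]],[[0,-0.008,0.115],[0,0,0]],[[0,-0.008,0.115],[0,0,0]]])

```text
clock: 13.65
position: [461.7, 168.9, 265.4]
ee_rot: [0.141, 0.99, -0.0, -0.0]
contact_force: [0.3, 0.1, -0.8]
gripper_width: 32.1
grasp_force: 59.9
```

Call:
arm_command(rows=[[[0,0,0],[0,0,0]],[[0,0,0],[0,0,0]],[[0,0,0],[0,0,0]],[[0,0,0],[0,0,0]],[[0,0,0],[0,0,0]]], grip=0.6)

```text
clock: 14.15
position: [461.7, 169.6, 265.6]
ee_rot: [0.141, 0.99, 0.0, 0.0]
contact_force: [-1.3, 0.4, -0.1]
gripper_width: 51.0
grasp_force: 0.0
```

Call:
arm_command(rows=[[[0,0,-0.05],[0,0,0]],[[0,0,-0.15],[0,0,0]],[[0,0,-0.15],[0,0,0]],[[0,0,-0.15],[0,0,0]],[[0,0,-0.15],[0,0,0]]])

```text
clock: 14.65
position: [461.2, 169.4, 302.0]
ee_rot: [0.141, 0.99, -0.0, -0.001]
contact_force: [-0.2, -0.5, -0.7]
gripper_width: 51.4
grasp_force: 0.0
```

```bash
python3 -c "
from h import *
s=arm.read_state();print(s['position'],s['gripper_width'])
# next: knob grasp of chute at (573,156)
go((571,156,300),1.45);
im,d=arm.get_image('top');ims,ds=arm.get_image('scene')
a=cv2.resize(im[150:250,140:260],None,fx=3.3,fy=3.3,interpolation=cv2.INTER_CUBIC);b=cv2.resize(ims[180:320,125:293],None,fx=2.357,fy=2.357,interpolation=cv2.INTER_CUBIC)
h=min(len(a),len(b));cv2.imwrite('pics/n2.png',np.hstack([a[:h],b[:h]]))"
```

```text
[461.17610442 169.43355495 302.03064917] 51.414614990415316
shift [-0.4368  0.0711  0.0075] turn [-0.0003 -0.0004 -0.0516] yaw 1.288 j6 -2.54
```

View pics/n2.png

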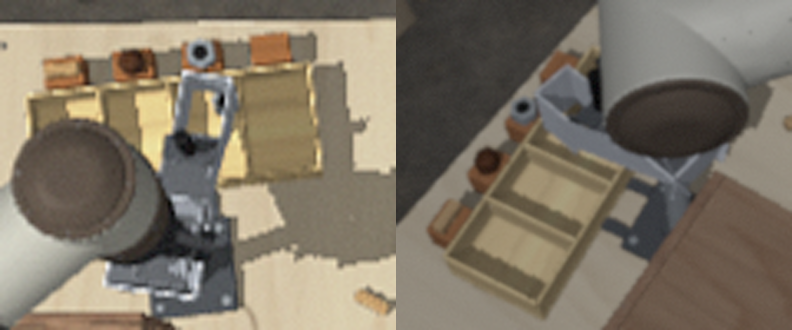

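Call:
arm_command(rows=[[[-0.15,0.02,0],[0,0,-0.067]],[[-0.3,0.05,0],[0,0,-0.067]],[[-0.44,0.071,0],[0,0,-0.067]],[[-0.44,0.071,0],[0,0,-0.067]],[[-0.44,0.071,0],[0,0,-0.067]]], grip=1)

```text
clock: 15.25
position: [572.2, 155.6, 301.2]
ee_rot: [0.037, 0.999, -0.001, -0.001]
contact_force: [-0.7, -0.5, -0.4]
gripper_width: 85.0
grasp_force: 0.0
```

Call:
arm_command(rows=[[[0,0,0.12],[0,0,0]],[[0,0,0.25],[0,0,0]],[[0,0,0.36],[0,0,0]],[[0,0,0.42],[0,0,0]],[[0,0,0.42],[0,0,0]]])

```text
clock: 15.75
position: [569.7, 155.5, 195.7]
ee_rot: [0.036, 0.999, -0.001, -0.003]
contact_force: [-1.0, -0.2, 0.2]
gripper_width: 85.6
grasp_force: 0.0
```

Call:
arm_command(rows=[[[0,0,0],[0,0,0]],[[0,0,0],[0,0,0]],[[0,0,0],[0,0,0]],[[0,0,0],[0,0,0]],[[0,0,0],[0,0,0]]], grip=0.1)

```text
clock: 16.25
position: [572.4, 156.0, 198.8]
ee_rot: [0.036, 0.999, 0.0, 0.0]
contact_force: [-1.3, 0.2, -0.5]
gripper_width: 16.6
grasp_force: 58.4
```

```bash
python3 -c "
from h import *
s=arm.read_state();print(s['position'],s['gripper_width'],s['grasp_force'])
go((572,181,195));go((567,206,195))"
```

```text
[572.42535624 156.03606856 198.76281017] 16.643675041906413 58.42180073261261
shift [0.0089 0.0995 0.0151] turn [ 0.0002  0.0003 -0.    ] yaw 1.498 j6 -2.18
shift [0.0361 0.1978 0.0151] turn [ 0.0002  0.0003 -0.    ] yaw 1.498 j6 -2.18
```

Call:
arm_command(rows=[[[0,0.05,0],[0,0,0]],[[0.005,0.1,0],[0,0,0]],[[0.018,0.15,0],[0,0,0]],[[0.036,0.198,0],[0,0,0]],[[0.036,0.198,0],[0,0,0]]])

```text
clock: 16.75
position: [568.9, 207.4, 198.8]
ee_rot: [0.035, 0.999, 0.001, 0.003]
contact_force: [5.8, 0.4, -0.2]
gripper_width: 16.7
grasp_force: 59.6
```

Call:
arm_command(rows=[[[0,0,0],[0,0,0]],[[0,0,0],[0,0,0]]])

```text
clock: 16.95
position: [569.1, 206.8, 198.8]
ee_rot: [0.036, 0.999, 0.001, 0.003]
contact_force: [5.8, 2.0, -0.2]
gripper_width: 16.3
grasp_force: 59.6
```

Call:
arm_command(rows=[[[0,0,0],[0,0,0]],[[0,0,0],[0,0,0]],[[0,0,-0.1],[0,0,0]],[[0,0,-0.3],[0,0,0]],[[0,0,-0.45],[0,0,0]]], grip=0.7)

```text
clock: 17.45
position: [566.6, 205.5, 312.7]
ee_rot: [0.036, 0.999, -0.0, 0.0]
contact_force: [0.8, 0.5, 0.3]
gripper_width: 59.8
grasp_force: 0.0
```

```bash
python3 -c "
from look import *
s=arm.read_state();print(s['position'],s['gripper_width'])
im,ims=look()
go((507,-237,100))"
```

```text
[566.64500035 205.52797327 312.65125591] 59.779979040785285
top [231. 195.] 65 [599.  40.] [35. 40.] 90 27.0
top [232. 202.] 15 [567.  38.] [ 1. 39.] 8 39.0
top [280. 215.] 43 [ 518. -142.] [39. 20.] 60 22.0
top [305. 217.] 58 [ 511. -245.] [33. 42.] 3 30.0
top [252. 241.] 46 [421. -36.] [41. 20.] 74 24.0
scene [286. 192.] 62 [ 515. -142.] [39. 16.] 47 20.0
scene [296. 230.] 68 [418. -36.] [42. 15.] 61 19.0
shift [ 0.1279 -1.7922  0.8576] turn [ 0.0019  0.0033 -0.    ] yaw 1.499 j6 -2.26
```

Call:
arm_command(rows=[[[0.064,-0.9,0],[0,0,0]],[[0.064,-0.9,0],[0,0,0]],[[0.064,-0.9,0],[0,0,0]],[[0.064,-0.9,0],[0,0,0]],[[0.064,-0.9,0],[0,0,0]]])

```text
clock: 18.05
position: [532.7, -20.4, 310.1]
ee_rot: [0.038, 0.999, -0.0, -0.001]
contact_force: [-0.3, 0.0, -0.7]
gripper_width: 60.0
grasp_force: 0.0
```

```bash
python3 -c "
from look import *
s=arm.read_state();print(s['position'],s['gripper_width'])
im,ims=look()
for c in('top','scene'): print(c,[(round(r['score'],2),ray(c,r['position'],15).round()) for r in arm.spot_in(c,'knob_1')])
go((507,-237,100))"
```

```text
[532.73152187 -20.36186897 310.11102241] 59.98519648456738
top [315. 189.] 13 [ 616. -285.] [ 7. 20.] 5 22.0
top [231. 199.] 15 [583.  42.] [ 8. 31.] 3 14.0
top [232. 202.] 19 [567.  38.] [ 3. 40.] 5 38.0
top [279. 215.] 53 [ 516. -136.] [51. 31.] 66 21.0
top [305. 217.] 53 [ 505. -240.] [30. 28.] 42 32.0
top [252. 241.] 45 [419. -40.] [50. 17.] 68 23.0
scene [281. 152.] 22 [ 615. -285.] [10. 26.] 1 22.0
scene [303. 173.] 66 [ 503. -237.] [27. 28.] 79 30.0
scene [286. 192.] 61 [ 515. -142.] [40. 16.] 48 19.0
scene [296. 230.] 68 [418. -35.] [40. 16.] 61 18.0
top [(0.55, array([ 505., -234.,   15.])), (0.15, array([703., 320.,  15.]))]
scene [(0.41, array([584., 111.,  15.]))]
shift [ 0.0426 -0.8831  0.84  ] turn [ 0.0001 -0.0003  0.    ] yaw 1.497 j6 -1.91
```

Call:
arm_command(rows=[[[0.05,-0.883,0.3],[0,0,0]],[[0.05,-0.883,0.3],[0,0,0]],[[0.05,-0.883,0.3],[0,0,0]],[[0.05,-0.883,0.4],[0,0,0]],[[0.05,-0.883,0.5],[0,0,0]]])

```text
clock: 18.75
position: [508.6, -230.7, 195.5]
ee_rot: [0.036, 0.999, -0.001, 0.002]
contact_force: [1.8, 0.1, -0.3]
gripper_width: 59.8
grasp_force: 0.0
```

Call:
arm_command(rows=[[[0,0,0.15],[0,0,0]],[[0,0,0.3],[0,0,0]],[[0,0,0.4],[0,0,0]],[[0,0,0.5],[0,0,0]],[[0,0,0.5],[0,0,0]]])

```text
clock: 19.25
position: [504.9, -227.7, 66.0]
ee_rot: [0.036, 0.999, 0.001, -0.004]
contact_force: [0.2, -0.2, 1.2]
gripper_width: 60.0
grasp_force: 0.0
```

```bash
python3 -c "
from h import *
print(arm.read_state()['position'])
go((505,-237,5))"
```

```text
[ 504.91565614 -227.70461664   66.0013755 ]
shift [-0.0051 -0.0374  0.2439] turn [ 0.0005 -0.0028  0.    ] yaw 1.499 j6 -1.51
```

Call:
arm_command(rows=[[[0,-0.037,0],[0,0,0]],[[0,-0.037,0.08],[0,0,0]],[[0,-0.037,0.16],[0,0,0]],[[0,-0.037,0.237],[0,0,0]],[[0,-0.037,0.237],[0,0,0]]])

```text
clock: 19.75
position: [506.1, -238.7, 10.1]
ee_rot: [0.036, 0.999, 0.0, -0.001]
contact_force: [-1.1, 0.2, 0.4]
gripper_width: 59.7
grasp_force: 0.0
```

Call:
arm_command(rows=[[[0,0,0],[0,0,0]],[[0,0,0],[0,0,0]],[[0,0,0],[0,0,0]],[[0,0,0],[0,0,0]],[[0,0,0],[0,0,0]]], grip=0)

```text
clock: 20.25
position: [507.9, -239.1, 12.9]
ee_rot: [0.036, 0.999, -0.0, 0.002]
contact_force: [-0.6, 1.0, 5.4]
gripper_width: 24.6
grasp_force: 57.1
```

Call:
arm_command(rows=[[[0,0,0],[0,0,0]],[[0,0,0],[0,0,0]],[[0,0,0],[0,0,0]]], grip=0.7)

```text
clock: 20.55
position: [506.5, -238.7, 10.8]
ee_rot: [0.036, 0.999, -0.0, 0.0]
contact_force: [-0.5, 0.1, -0.4]
gripper_width: 59.9
grasp_force: 0.0
```

```bash
python3 -c "
from look import *
s=arm.read_state();print(s['position'],s['gripper_width'])
im,ims=look()
cv2.imwrite('pics/kn.png',cv2.resize(ims[140:210,260:345],None,fx=7,fy=7,interpolation=cv2.INTER_CUBIC))"
```

```text
[ 506.48258579 -238.70286041   10.83923289] 59.86193009120249
top [231. 195.] 66 [598.  40.] [35. 40.] 89 30.0
top [232. 202.] 16 [567.  36.] [ 5. 43.] 11 39.0
top [282. 217.] 16 [ 509. -153.] [17. 14.] 11 21.0
scene [281. 153.] 13 [ 614. -284.] [21.  7.] 79 16.0
scene [309. 165.] 25 [ 501. -271.] [ 5. 19.] 85 38.0
scene [303. 175.] 65 [ 501. -225.] [58. 20.] 83 40.0
scene [286. 192.] 61 [ 515. -142.] [39. 16.] 46 19.0
scene [296. 230.] 72 [418. -36.] [41. 15.] 61 17.0
```

View pics/kn.png

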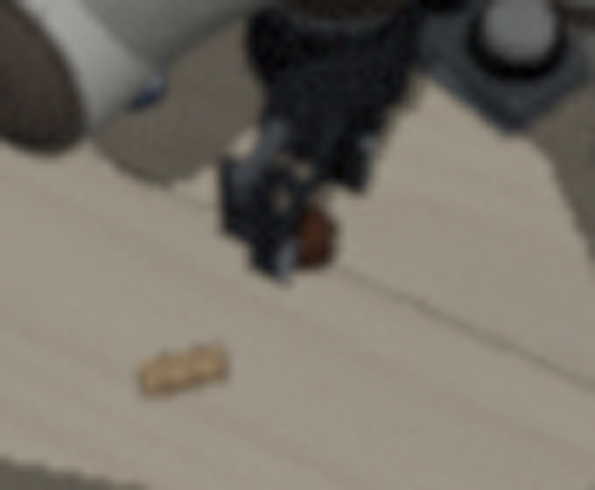

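Call:
arm_command(rows=[[[0.01,0.006,0.015],[0,0,0]],[[0.01,0.006,0.032],[0,0,0]],[[0.01,0.006,0.032],[0,0,0]]])

```text
clock: 20.95
position: [503.3, -236.8, 1.7]
ee_rot: [0.036, 0.999, 0.0, -0.001]
contact_force: [0.8, 0.4, 0.1]
gripper_width: 60.0
grasp_force: 0.0
```

Call:
arm_command(rows=[[[0,0,0],[0,0,0]],[[0,0,0],[0,0,0]],[[0,0,0],[0,0,0]],[[0,0,0],[0,0,0]],[[0,0,0],[0,0,0]]], grip=0)

```text
clock: 21.45
position: [504.4, -237.1, 3.0]
ee_rot: [0.036, 0.999, -0.0, 0.0]
contact_force: [0.4, -0.4, 2.5]
gripper_width: 26.6
grasp_force: 59.3
```

Call:
arm_command(rows=[[[0,0,-0.05],[0,0,0]],[[0,0,-0.2],[0,0,0]],[[0,0,-0.4],[0,0,0]],[[0,0,-0.6],[0,0,0]],[[0,0,-0.8],[0,0,0]]])

```text
clock: 21.95
position: [503.4, -236.9, 205.4]
ee_rot: [0.036, 0.999, -0.0, 0.0]
contact_force: [1.0, 1.0, -0.3]
gripper_width: 27.0
grasp_force: 59.2
```

```bash
python3 -c "
from look import *
s=arm.read_state();print(s['position'],s['gripper_width'],s['grasp_force'])
im,ims=look(); p=proj('scene',s['position']).astype(int);print(p)
x,y=max(p[0]-40,0),max(p[1]-40,0)
cv2.imwrite('pics/kn2.png',cv2.resize(ims[y:y+80,x:x+80],None,fx=6,fy=6,interpolation=cv2.INTER_CUBIC))"
```

```text
[ 503.35582443 -236.93293865  205.37873957] 27.011731630633886 59.15845380630344
top [231. 195.] 72 [598.  42.] [31. 40.] 89 15.0
scene [282. 152.] 22 [ 614. -284.] [27. 11.] 80 22.0
scene [286. 192.] 60 [ 515. -143.] [40. 18.] 47 18.0
scene [296. 230.] 71 [418. -36.] [42. 16.] 64 19.0
[307 132]
```

View pics/kn2.png

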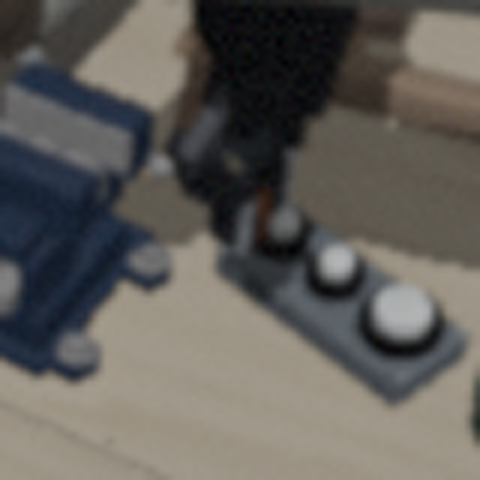

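Call:
arm_command(rows=[[[0.02,0.1,-0.15],[0,0,0]],[[0.05,0.25,-0.3],[0,0,0]],[[0.07,0.4,-0.37],[0,0,0]],[[0.095,0.54,-0.37],[0,0,0]],[[0.095,0.54,-0.37],[0,0,0]]])

```text
clock: 22.55
position: [489.6, -97.7, 296.7]
ee_rot: [0.034, 0.999, 0.001, 0.001]
contact_force: [0.2, -0.3, 0.2]
gripper_width: 27.0
grasp_force: 59.3
```

Call:
arm_command(rows=[[[0.03,0.15,0],[0,0,0]],[[0.06,0.3,0],[0,0,0]],[[0.08,0.45,0],[0,0,0]],[[0.095,0.54,0],[0,0,0]],[[0.095,0.54,0],[0,0,0]]])

```text
clock: 23.05
position: [475.8, 37.3, 295.1]
ee_rot: [0.035, 0.999, 0.0, -0.0]
contact_force: [0.6, -0.8, 0.7]
gripper_width: 27.1
grasp_force: 59.3
```

Call:
arm_command(rows=[[[0.03,0.15,0],[0,0,0]],[[0.06,0.3,0],[0,0,0]],[[0.08,0.45,0],[0,0,0]],[[0.095,0.53,0],[0,0,0]],[[0.095,0.53,0],[0,0,0]]])

```text
clock: 23.55
position: [462.1, 170.5, 294.8]
ee_rot: [0.035, 0.999, -0.0, -0.0]
contact_force: [-1.2, -1.5, 0.6]
gripper_width: 27.1
grasp_force: 59.4
```

```bash
python3 -c "
from h import *
s=arm.read_state();print(s['position'],s['gripper_width'],s['grasp_force'])
go((462,171,265))"
```

```text
[462.101166   170.53968268 294.78874338] 27.144811611821748 59.35673971194774
shift [0.0005 0.0019 0.1192] turn [-0.0001 -0.0002 -0.    ] yaw 1.501 j6 -2.32
```

Release, then lift and move to pinch the chute knob at (568,206).

Call:
arm_command(rows=[[[0,0,0.06],[0,0,0]],[[0,0,0.12],[0,0,0]],[[0,0,0.12],[0,0,0]],[[0,0,0.12],[0,0,0]]])

```text
clock: 23.95
position: [462.4, 168.4, 265.4]
ee_rot: [0.037, 0.999, -0.0, 0.0]
contact_force: [0.0, -0.4, -0.2]
gripper_width: 27.4
grasp_force: 59.3
```

Call:
arm_command(rows=[[[0,0,0],[0,0,0]],[[0,0,0],[0,0,0]],[[0,0,0],[0,0,0]],[[0,0,0],[0,0,0]],[[0,0,0],[0,0,0]]], grip=0.6)

```text
clock: 24.45
position: [462.1, 169.6, 265.3]
ee_rot: [0.036, 0.999, 0.0, 0.0]
contact_force: [0.2, -0.4, -0.6]
gripper_width: 51.3
grasp_force: 0.0
```

Call:
arm_command(rows=[[[0,0,-0.05],[0,0,0]],[[0,0,-0.15],[0,0,0]],[[0,0,-0.15],[0,0,0]],[[0,0,-0.15],[0,0,0]],[[0,0,-0.15],[0,0,0]]])

```text
clock: 24.95
position: [461.6, 169.4, 301.7]
ee_rot: [0.036, 0.999, -0.0, -0.001]
contact_force: [0.5, -0.6, 0.3]
gripper_width: 51.3
grasp_force: 0.0
```

Call:
arm_command(rows=[[[0,0,0],[0,0,0]],[[0,0,0],[0,0,0]],[[0,0,0],[0,0,0]],[[0,0,0],[0,0,0]],[[0,0,0],[0,0,0]]], grip=1)

```text
clock: 25.45
position: [462.1, 169.6, 302.5]
ee_rot: [0.036, 0.999, -0.0, -0.0]
contact_force: [0.1, -0.7, 0.5]
gripper_width: 85.5
grasp_force: 0.0
```

```bash
python3 -c "
from h import *
s=arm.read_state();print(s['position'],s['gripper_width'])
go((568,207,302),1.75);go((568,207,302),1.5)
for c in('top','scene'): arm.get_image(c);print(c,[(round(r['score'],2),r['position'],ray(c,r['position'],15).round()) for r in arm.spot_in(c,'knob_1')+arm.spot_in(c,'nut_1')])
"
```

```text
[462.07998624 169.56804537 302.52970036] 85.48121260855102
shift [-0.4117  0.18    0.002 ] turn [-0.     -0.0001 -0.0801] yaw 1.498 j6 -2.33
shift [-0.4117  0.18    0.002 ] turn [-0.     -0.     -0.0005] yaw 1.498 j6 -2.33
top [(0.32, [276.2, 215.8], array([ 513., -130.,   15.])), (0.58, [207.5, 179.4], array([660., 133.,  15.]))]
scene [(0.66, [181.2, 267.7], array([630., 247.,  15.]))]
```

Call:
arm_command(rows=[[[-0.15,0.06,0],[0,0,-0.112]],[[-0.3,0.12,0],[0,0,-0.112]],[[-0.412,0.18,0],[0,0,-0.112]],[[-0.412,0.18,0],[0,0,-0.112]],[[-0.412,0.18,0],[0,0,-0.112]]])

```text
clock: 26.25
position: [568.2, 207.0, 301.5]
ee_rot: [-0.139, 0.99, -0.0, -0.001]
contact_force: [0.2, 0.5, 0.2]
gripper_width: 85.7
grasp_force: 0.0
```

Call:
arm_command(rows=[[[0,0,0.12],[0,0,0]],[[0,0,0.25],[0,0,0]],[[0,0,0.36],[0,0,0]],[[0,0,0.42],[0,0,0]],[[0,0,0.42],[0,0,0]]])

```text
clock: 26.75
position: [565.8, 206.0, 195.8]
ee_rot: [-0.139, 0.99, -0.001, -0.002]
contact_force: [-1.1, -0.1, -0.9]
gripper_width: 85.5
grasp_force: 0.0
```

Call:
arm_command(rows=[[[0,0,0],[0,0,0]],[[0,0,0],[0,0,0]],[[0,0,0],[0,0,0]],[[0,0,0],[0,0,0]],[[0,0,0],[0,0,0]]], grip=0.1)

```text
clock: 27.25
position: [568.3, 207.0, 198.5]
ee_rot: [-0.139, 0.99, 0.0, 0.001]
contact_force: [0.3, 1.0, 0.4]
gripper_width: 16.4
grasp_force: 58.4
```

```bash
python3 -c "
from h import *
s=arm.read_state();print(s['position'],s['gripper_width'],s['grasp_force'])
for a in (.46,.595,.73,.865): go((463+111*np.cos(a),171+111*np.sin(a),198))"
```

```text
[568.32952692 206.99762849 198.53463455] 16.423025892907358 58.425596952438354
shift [0.0079 0.0575 0.0021] turn [-0.      0.0003  0.    ] yaw 1.85 j6 -1.91
shift [0.0226 0.1156 0.0021] turn [-0.      0.0003  0.    ] yaw 1.85 j6 -1.91
shift [0.045  0.1712 0.0021] turn [-0.      0.0003  0.    ] yaw 1.85 j6 -1.91
shift [0.0746 0.2232 0.002 ] turn [-0.      0.0003  0.    ] yaw 1.85 j6 -1.91
```

Call:
arm_command(rows=[[[0.008,0.057,0],[0,0,0]],[[0.023,0.116,0],[0,0,0]],[[0.045,0.171,0],[0,0,0]],[[0.075,0.223,0],[0,0,0]],[[0.075,0.223,0],[0,0,0]]])

```text
clock: 27.75
position: [535.1, 256.8, 198.6]
ee_rot: [-0.141, 0.99, 0.0, 0.002]
contact_force: [2.1, 0.6, 1.6]
gripper_width: 16.1
grasp_force: 59.7
```

Call:
arm_command(rows=[[[0,0,0],[0,0,0]],[[0,0,0],[0,0,0]]])

```text
clock: 27.95
position: [535.9, 256.1, 198.6]
ee_rot: [-0.139, 0.99, 0.001, 0.002]
contact_force: [2.9, 2.1, 3.6]
gripper_width: 16.8
grasp_force: 59.9
```

Call:
arm_command(rows=[[[0,0,0],[0,0,0]],[[0,0,0],[0,0,0]],[[0,0,-0.1],[0,0,0]],[[0,0,-0.3],[0,0,0]],[[0,0,-0.45],[0,0,0]]], grip=0.6)

```text
clock: 28.45
position: [534.3, 254.7, 311.5]
ee_rot: [-0.139, 0.99, -0.001, -0.001]
contact_force: [1.5, -0.2, 0.4]
gripper_width: 51.2
grasp_force: 0.0
```

```bash
python3 -c "
from look import *
s=arm.read_state();print(s['position'],s['gripper_width'])
im,ims=look()
go((419,-37,305),2.64);go((419,-37,305),-.5)
a=cv2.resize(im[150:250,140:260],None,fx=3.3,fy=3.3,interpolation=cv2.INTER_CUBIC);b=cv2.resize(ims[180:320,125:293],None,fx=2.357,fy=2.357,interpolation=cv2.INTER_CUBIC)
h=min(len(a),len(b));cv2.imwrite('pics/n3.png',np.hstack([a[:h],b[:h]]))"
```

```text
[534.32370469 254.65396611 311.54960598] 51.20441540685958
top [315. 189.] 13 [ 617. -284.] [19.  6.] 81 21.0
top [231. 195.] 66 [599.  42.] [31. 39.] 90 14.0
top [232. 202.] 16 [566.  38.] [ 4. 39.] 8 39.0
top [279. 215.] 49 [ 518. -140.] [46. 24.] 67 24.0
top [252. 240.] 50 [421. -36.] [38. 29.] 31 22.0
scene [296. 230.] 67 [420. -35.] [40. 16.] 61 19.0
shift [ 0.7747 -0.9969  0.0344] turn [-0.0004  0.0033 -0.2515] yaw 1.85 j6 -2.01
shift [ 0.7747 -0.9969  0.0344] turn [-0.0004  0.0033 -0.252 ] yaw 1.85 j6 -2.01
```

View pics/n3.png

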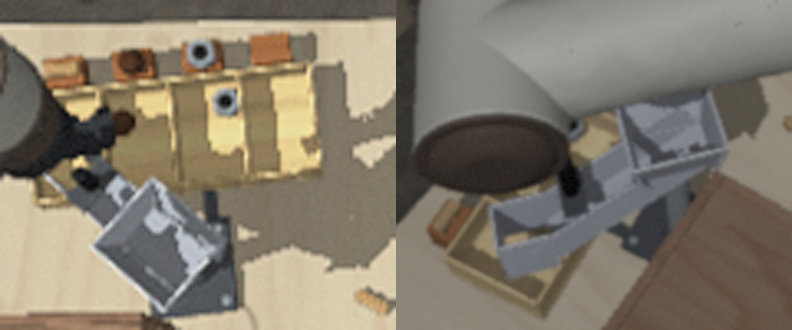

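Call:
arm_command(rows=[[[0.1,-0.12,0],[0,0,0]],[[0.2,-0.25,0],[0,0,0]],[[0.3,-0.38,0],[0,0,0]],[[0.39,-0.5,0],[0,0,0]],[[0.39,-0.5,0],[0,0,0]]], grip=0.5)

```text
clock: 29.05
position: [472.7, 104.7, 309.7]
ee_rot: [-0.137, 0.991, -0.0, -0.001]
contact_force: [0.0, 0.7, -0.6]
gripper_width: 42.5
grasp_force: 0.0
```

Call:
arm_command(rows=[[[0.1,-0.12,0],[0,0,-0.125]],[[0.2,-0.25,0],[0,0,-0.125]],[[0.3,-0.38,0],[0,0,-0.125]],[[0.385,-0.5,0],[0,0,-0.125]],[[0.385,-0.5,0],[0,0,-0.125]]])

```text
clock: 29.55
position: [415.1, -40.9, 309.4]
ee_rot: [-0.328, 0.945, 0.0, -0.001]
contact_force: [0.1, -0.1, 0.2]
gripper_width: 43.0
grasp_force: 0.0
```

Call:
arm_command(rows=[[[0,0,0.15],[0,0,-0.127]],[[0,0,0.3],[0,0,-0.127]],[[0,0,0.45],[0,0,-0.127]],[[0,0,0.6],[0,0,-0.127]],[[0,0,0.8],[0,0,-0.127]]])

```text
clock: 30.05
position: [418.4, -37.7, 109.4]
ee_rot: [-0.51, 0.86, -0.0, 0.002]
contact_force: [0.9, 0.9, -1.3]
gripper_width: 42.4
grasp_force: 0.0
```

```bash
python3 -c "
from look import *
s=arm.read_state();print(s['position'],s['gripper_width'])
im,ims=look()
go((420,-36.5,5),2.65)"
```

```text
[418.39531649 -37.68084116 109.43713386] 42.43458588225743
top [316. 189.] 13 [ 616. -286.] [20.  7.] 89 18.0
top [231. 195.] 68 [598.  42.] [31. 41.] 90 16.0
top [232. 202.] 15 [567.  38.] [ 2. 39.] 5 40.0
top [279. 215.] 50 [ 522. -140.] [47. 23.] 47 23.0
scene [282. 151.] 20 [ 614. -284.] [10. 21.] 1 22.0
scene [233. 214.] 41 [603.  25.] [33.  5.] 12 40.0
scene [295. 230.] 65 [418. -35.] [40. 13.] 57 20.0
shift [-0.0289 -0.0281  0.3974] turn [ 0.0041 -0.0033 -0.0031] yaw 2.64 j6 -0.8
```

Call:
arm_command(rows=[[[0,0,0.15],[0,0,0]],[[0,0,0.28],[0,0,0]],[[0,0,0.34],[0,0,0]],[[0,0,0.34],[0,0,0]],[[0,0,0.34],[0,0,0]]])

```text
clock: 30.65
position: [418.9, -37.8, 26.4]
ee_rot: [-0.511, 0.86, -0.0, 0.001]
contact_force: [-0.3, -0.1, -0.6]
gripper_width: 42.7
grasp_force: 0.0
```

```bash
python3 -c "
from look import *
s=arm.read_state();print(s['position'],s['gripper_width'])
go((420,-36.5,4),2.65)"
```

```text
[418.86239488 -37.79036558  26.44135308] 42.68792749715759
shift [-0.0066 -0.0014  0.0898] turn [-0.0005  0.0004 -0.0023] yaw 2.643 j6 -0.8
```

Call:
arm_command(rows=[[[-0.006,0,0.04],[0,0,0]],[[-0.006,0,0.088],[0,0,0]],[[-0.006,0,0.088],[0,0,0]]])

```text
clock: 30.95
position: [418.0, -36.9, 2.9]
ee_rot: [-0.51, 0.86, 0.0, -0.0]
contact_force: [0.4, -0.0, 0.8]
gripper_width: 42.8
grasp_force: 0.0
```

Call:
arm_command(rows=[[[0,0,0],[0,0,0]],[[0,0,0],[0,0,0]],[[0,0,0],[0,0,0]],[[0,0,0],[0,0,0]],[[0,0,0],[0,0,0]]], grip=0)

```text
clock: 31.45
position: [418.8, -36.8, 4.0]
ee_rot: [-0.511, 0.86, -0.0, 0.001]
contact_force: [-1.6, 0.3, 6.0]
gripper_width: 12.2
grasp_force: 60.1
```

Call:
arm_command(rows=[[[0,0,-0.05],[0,0,0]],[[0,0,-0.2],[0,0,0]],[[0,0,-0.4],[0,0,0]],[[0,0,-0.6],[0,0,0]],[[0,0,-0.8],[0,0,0]]])

```text
clock: 31.95
position: [417.4, -37.2, 205.5]
ee_rot: [-0.51, 0.86, -0.0, 0.0]
contact_force: [2.3, 0.3, 0.6]
gripper_width: 12.2
grasp_force: 59.3
```

```bash
python3 -c "
from look import *
s=arm.read_state();print(s['position'],s['gripper_width'],s['grasp_force'])
look()
go((462,171,295),2.65)"
```

```text
[417.43914758 -37.15296046 205.50987082] 12.221834744472334 59.33204233646393
top [231. 195.] 56 [599.  40.] [36. 40.] 89 33.0
top [232. 202.] 18 [567.  38.] [ 2. 39.] 5 40.0
top [280. 215.] 44 [ 521. -144.] [39. 21.] 49 21.0
scene [232. 214.] 41 [604.  25.] [33.  9.] 19 39.0
shift [-0.8078  0.2529 -0.3333] turn [-0.0042  0.0033 -0.0022] yaw 2.643 j6 -0.8
```

Call:
arm_command(rows=[[[0,0,-0.15],[0,0,0]],[[0,0,-0.3],[0,0,0]],[[-0.1,0.03,-0.36],[0,0,0]],[[-0.25,0.075,-0.36],[0,0,0]],[[-0.4,0.12,-0.36],[0,0,0]]])

```text
clock: 32.55
position: [439.6, 66.1, 293.6]
ee_rot: [-0.51, 0.86, 0.0, 0.001]
contact_force: [2.0, -1.0, -0.3]
gripper_width: 12.2
grasp_force: 59.3
```

Call:
arm_command(rows=[[[-0.15,0.04,0],[0,0,0]],[[-0.3,0.09,0],[0,0,0]],[[-0.416,0.12,0],[0,0,0]],[[-0.416,0.12,0],[0,0,0]],[[-0.416,0.12,0],[0,0,0]]])

```text
clock: 33.05
position: [462.8, 171.0, 292.2]
ee_rot: [-0.511, 0.86, 0.0, -0.001]
contact_force: [-0.2, -0.3, 0.2]
gripper_width: 12.0
grasp_force: 59.4
```

```bash
python3 -c "
from h import *
s=arm.read_state();print(s['position'],s['gripper_width'],s['grasp_force'])
go((462,171,265),2.65)"
```

```text
[462.76627182 171.03338624 292.22755913] 11.97402706195594 59.35073733329773
shift [0.0014 0.0025 0.1089] turn [ 0.0003 -0.0005 -0.0022] yaw 2.643 j6 -1.18
```

Call:
arm_command(rows=[[[0,0,0.06],[0,0,0]],[[0,0,0.107],[0,0,0]],[[0,0,0.107],[0,0,0]],[[0,0,0.107],[0,0,0]]])

```text
clock: 33.45
position: [463.2, 170.1, 266.5]
ee_rot: [-0.51, 0.86, -0.0, -0.0]
contact_force: [1.0, -0.1, -0.0]
gripper_width: 11.8
grasp_force: 59.4
```

Call:
arm_command(rows=[[[0,0,0],[0,0,0]],[[0,0,0],[0,0,0]],[[0,0,0],[0,0,0]],[[0,0,0],[0,0,0]],[[0,0,0],[0,0,0]]], grip=0.5)

```text
clock: 33.95
position: [463.2, 170.9, 266.5]
ee_rot: [-0.51, 0.86, 0.0, 0.0]
contact_force: [-0.5, -0.5, 0.0]
gripper_width: 42.7
grasp_force: 0.0
```

Call:
arm_command(rows=[[[0,0,-0.05],[0,0,0]],[[0,0,-0.15],[0,0,0]],[[0,0,-0.15],[0,0,0]],[[0,0,-0.15],[0,0,0]],[[0,0,-0.15],[0,0,0]]])

```text
clock: 34.45
position: [462.7, 170.6, 303.0]
ee_rot: [-0.51, 0.86, 0.0, -0.001]
contact_force: [-0.7, -0.1, -0.9]
gripper_width: 42.9
grasp_force: 0.0
```

Call:
arm_command(rows=[[[0.12,-0.1,0],[0,0,0]],[[0.25,-0.2,0],[0,0,0]],[[0.38,-0.3,0],[0,0,0]],[[0.5,-0.397,0],[0,0,0]],[[0.5,-0.397,0],[0,0,0]]])

```text
clock: 34.95
position: [490.1, 10.2, 302.8]
ee_rot: [-0.508, 0.861, 0.0, -0.001]
contact_force: [-0.8, 0.4, -0.9]
gripper_width: 42.6
grasp_force: 0.0
```

Call:
arm_command(rows=[[[0.12,-0.1,0],[0,0,0.071]],[[0.25,-0.2,0],[0,0,0.071]],[[0.38,-0.3,0],[0,0,0.071]],[[0.5,-0.397,0],[0,0,0.071]],[[0.5,-0.397,0],[0,0,0.071]]])

```text
clock: 35.45
position: [517.7, -146.5, 302.3]
ee_rot: [-0.409, 0.912, 0.0, -0.001]
contact_force: [-0.3, 0.3, -0.2]
gripper_width: 42.3
grasp_force: 0.0
```

```bash
python3 -c "
from look import *
s=arm.read_state();print(s['position'],s['gripper_width'],s['grasp_force'])
im,ims=look()
go((517,-143,100),2.42)
cv2.imwrite('pics/p1.png',np.hstack([cv2.resize(im[150:250,140:300],None,fx=2.5,fy=2.5,interpolation=cv2.INTER_CUBIC)[:250],cv2.resize(ims[160:260,200:360],None,fx=2.5,fy=2.5,interpolation=cv2.INTER_CUBIC)]))"
```

```text
[ 517.69607417 -146.53202338  302.29340155] 42.32662924146766 0.0
top [279. 216.] 29 [ 513. -133.] [51. 22.] 64 18.0
scene [281. 151.] 20 [ 615. -285.] [ 9. 22.] 0 22.0
scene [286. 192.] 63 [ 515. -143.] [40. 17.] 52 19.0
scene [233. 214.] 40 [604.  25.] [33.  5.] 8 39.0
shift [-0.0028  0.0019  0.8107] turn [ 0.0006 -0.0004 -0.0008] yaw 2.417 j6 -0.75
```

View pics/p1.png

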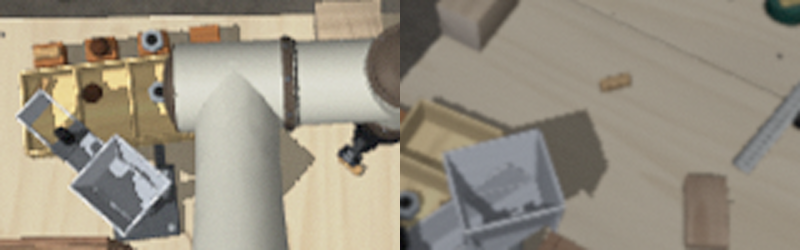

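Call:
arm_command(rows=[[[0,0,0.2],[0,0,0]],[[0,0,0.4],[0,0,0]],[[0,0,0.6],[0,0,0]],[[0,0,0.8],[0,0,0]],[[0,0,0.9],[0,0,0]]])

```text
clock: 36.05
position: [514.6, -141.9, 74.7]
ee_rot: [-0.412, 0.911, 0.002, -0.003]
contact_force: [-0.3, 0.4, -0.5]
gripper_width: 42.5
grasp_force: 0.0
```

Call:
arm_command(rows=[[[0,0,0.1],[0,0,0]],[[0,0,0.2],[0,0,0]],[[0,0,0.2],[0,0,0]],[[0,0,0.2],[0,0,0]]])

```text
clock: 36.45
position: [517.9, -142.7, 29.1]
ee_rot: [-0.412, 0.911, -0.0, -0.0]
contact_force: [0.8, -0.2, -0.1]
gripper_width: 42.5
grasp_force: 0.0
```

```bash
python3 -c "
from look import *
s=arm.read_state();print(s['position'],s['gripper_width'],s['grasp_force'])
look()
go((517,-142.5,3),2.41)"
```

```text
[ 517.86068238 -142.74649976   29.1226518 ] 42.51106141638135 0.0
scene [283. 193.] 32 [ 518. -129.] [18. 34.] 41 39.0
scene [232. 214.] 42 [604.  25.] [33.  8.] 20 39.0
shift [0.0032 0.0075 0.1095] turn [-0.0007  0.0006  0.0033] yaw 2.42 j6 -0.75
```

Call:
arm_command(rows=[[[0,0,0.05],[0,0,0]],[[0,0,0.1],[0,0,0]],[[0,0,0.1],[0,0,0]]])

```text
clock: 36.85
position: [516.1, -143.7, 2.1]
ee_rot: [-0.411, 0.912, 0.001, -0.002]
contact_force: [-0.5, -0.2, -0.1]
gripper_width: 43.0
grasp_force: 0.0
```

Call:
arm_command(rows=[[[0,0,0],[0,0,0]],[[0,0,0],[0,0,0]],[[0,0,0],[0,0,0]],[[0,0,0],[0,0,0]],[[0,0,0],[0,0,0]]], grip=0)

```text
clock: 37.35
position: [517.9, -143.8, 4.2]
ee_rot: [-0.411, 0.911, -0.0, 0.0]
contact_force: [-0.2, -0.0, 1.6]
gripper_width: 12.2
grasp_force: 61.2
```

Call:
arm_command(rows=[[[0,0,-0.05],[0,0,0]],[[0,0,-0.2],[0,0,0]],[[0,0,-0.4],[0,0,0]],[[0,0,-0.6],[0,0,0]],[[0,0,-0.8],[0,0,0]]])

```text
clock: 37.85
position: [517.0, -143.8, 206.9]
ee_rot: [-0.411, 0.911, -0.0, 0.0]
contact_force: [1.4, 0.2, -0.6]
gripper_width: 11.9
grasp_force: 61.0
```

Call:
arm_command(rows=[[[0,0,-0.15],[0,0,0]],[[0,0,-0.3],[0,0,0]],[[0,0,-0.36],[0,0,0]],[[0,0,-0.36],[0,0,0]]])

```text
clock: 38.25
position: [518.5, -143.9, 297.7]
ee_rot: [-0.412, 0.911, -0.002, 0.003]
contact_force: [-0.1, -1.4, -0.4]
gripper_width: 12.1
grasp_force: 61.1
```

```bash
python3 -c "
from look import *
s=arm.read_state();print(s['position'],s['gripper_width'],s['grasp_force'])
look()
go((470,40,293),2.5);go((462,171,293),2.5)"
```

```text
[ 518.46142615 -143.8730298   297.74641002] 12.136844359370631 61.05990529060364
scene [281. 152.] 22 [ 616. -283.] [26.  7.] 88 24.0
scene [233. 214.] 42 [602.  23.] [36.  5.] 9 39.0
shift [-0.4263  0.6263  0.0028] turn [ 0.0003  0.0001 -0.0259] yaw 2.419 j6 -0.75
shift [-0.7981  0.997   0.0032] turn [ 0.0003  0.0001 -0.0259] yaw 2.419 j6 -0.75
```

Call:
arm_command(rows=[[[-0.1,0.15,0],[0,0,0]],[[-0.2,0.3,0],[0,0,0]],[[-0.31,0.45,0],[0,0,0]],[[-0.426,0.626,0],[0,0,0]],[[-0.426,0.626,0],[0,0,0]]])

```text
clock: 38.85
position: [468.6, 43.4, 292.2]
ee_rot: [-0.414, 0.91, 0.001, -0.002]
contact_force: [0.9, -0.5, 0.6]
gripper_width: 11.7
grasp_force: 61.1
```

Call:
arm_command(rows=[[[-0.1,0.1,0],[0,0,0]],[[-0.2,0.2,0],[0,0,0]],[[-0.3,0.3,0],[0,0,0]],[[-0.372,0.371,0],[0,0,0]],[[-0.372,0.371,0],[0,0,0]]])

```text
clock: 39.35
position: [462.1, 172.3, 291.9]
ee_rot: [-0.413, 0.911, -0.0, -0.002]
contact_force: [-0.4, -1.9, 0.9]
gripper_width: 11.8
grasp_force: 61.1
```

Call:
arm_command(rows=[[[0,0,0.06],[0,0,0]],[[0,0,0.115],[0,0,0]],[[0,0,0.115],[0,0,0]],[[0,0,0.115],[0,0,0]]])

```text
clock: 39.75
position: [462.6, 169.7, 264.6]
ee_rot: [-0.411, 0.912, -0.0, -0.001]
contact_force: [-0.6, -0.6, -1.0]
gripper_width: 12.1
grasp_force: 61.1
```

```bash
python3 -c "
from look import *
s=arm.read_state();print(s['position'],s['gripper_width'],s['grasp_force'])
go((462,171,265))"
```

```text
[462.62316843 169.72616044 264.63263703] 12.13626916855873 61.07380986213684
shift [-0.0022  0.0052 -0.0015] turn [-0.     -0.0006 -0.    ] yaw 2.418 j6 -1.41
```

Call:
arm_command(rows=[[[0,0,0],[0,0,0]],[[0,0,0],[0,0,0]],[[0,0,0],[0,0,0]],[[0,0,0],[0,0,0]],[[0,0,0],[0,0,0]]], grip=0.5)

```text
clock: 40.25
position: [462.7, 170.8, 265.3]
ee_rot: [-0.411, 0.911, 0.0, 0.0]
contact_force: [0.2, -0.2, 0.0]
gripper_width: 42.6
grasp_force: 0.0
```

Call:
arm_command(rows=[[[0,0,-0.05],[0,0,0]],[[0,0,-0.15],[0,0,0]],[[0,0,-0.15],[0,0,0]],[[0,0,-0.15],[0,0,0]],[[0,0,-0.15],[0,0,0]]])

```text
clock: 40.75
position: [462.2, 170.6, 301.7]
ee_rot: [-0.411, 0.911, 0.0, -0.001]
contact_force: [-0.9, -0.2, -0.3]
gripper_width: 42.3
grasp_force: 0.0
```

Call:
arm_command(rows=[[[0.1,-0.1,0],[0,0,0]],[[0.2,-0.25,0],[0,0,0]],[[0.3,-0.4,0],[0,0,0]],[[0.4,-0.5,0],[0,0,0]],[[0.5,-0.6,0],[0,0,0]]], grip=0)

```text
clock: 41.25
position: [492.1, -23.9, 301.5]
ee_rot: [-0.411, 0.911, 0.0, -0.001]
contact_force: [0.1, 0.4, 0.2]
gripper_width: 0.0
grasp_force: 0.0
```

```bash
python3 -c "
from look import *
s=arm.read_state();print(s['position'],s['gripper_width'],s['grasp_force'])
look()
for q in ('peg_1','knob_1','nut_1'):
  for c in('top','scene'):
    if q=='peg_1': im=arm.get_image(c)[0]; cv2.imwrite(f'pics/z{c}.png',im)
    for r in arm.spot_in(c,q):
        p=ray(c,r['position'],15);d=p[:2]-(462,171);a=.095;print(q,c,round(r['score'],2),p.round(),'st',(np.array([[np.cos(a),np.sin(a)],[-np.sin(a),np.cos(a)]])@d).round())
a=cv2.imread('pics/ztop.png')[150:250,140:300];b=cv2.imread('pics/zscene.png')[180:320,125:293]
cv2.imwrite('pics/p2.png',np.hstack([cv2.resize(a,(400,250),interpolation=2),cv2.resize(b,(300,250),interpolation=2)]))
go((470,-60,295))"
```

```text
[492.07517406 -23.85654617 301.53630053] 0.04015587392093763 0.0
scene [232. 214.] 43 [604.  25.] [35.  7.] 15 40.0
peg_1 scene 0.59 [643. 328.  15.] st [195. 139.]
knob_1 top 0.73 [ 484. -402.   15.] st [ -32. -572.]
knob_1 top 0.49 [632. 254.  15.] st [177.  66.]
nut_1 top 0.58 [ 395. -381.   15.] st [-119. -543.]
shift [ 0.1755 -0.0346  0.0301] turn [ 0. -0.  0.] yaw 2.42 j6 -1.01
```

View pics/p2.png

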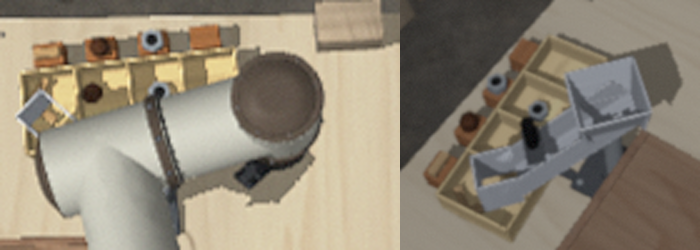

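Call:
arm_command(rows=[[[-0.12,0.08,0],[0,0,0]],[[-0.25,0.16,0],[0,0,0]],[[-0.37,0.24,0],[0,0,0]],[[-0.48,0.3,0],[0,0,0]],[[-0.48,0.3,0],[0,0,0]]], grip=0.9)

```text
clock: 42.25
position: [516.0, 121.0, 302.1]
ee_rot: [-0.414, 0.91, 0.0, -0.0]
contact_force: [-0.8, -0.4, -0.2]
gripper_width: 72.3
grasp_force: 0.0
```

Call:
arm_command(rows=[[[-0.12,0.08,0],[0,0,0]],[[-0.25,0.16,0],[0,0,0]],[[-0.37,0.24,0],[0,0,0]],[[-0.477,0.307,0],[0,0,0]],[[-0.477,0.307,0],[0,0,0]]])

```text
clock: 42.75
position: [536.9, 260.7, 301.4]
ee_rot: [-0.413, 0.911, 0.0, -0.0]
contact_force: [-1.5, -0.1, -1.0]
gripper_width: 76.8
grasp_force: 0.0
```

```bash
python3 -c "
from look import *
s=arm.read_state();print(s['position'],s['gripper_width'],s['grasp_force'])
go((535.5,255.5,197))"
```

```text
[536.91821606 260.71839236 301.44999499] 76.75952913375941 0.0
shift [ 0.0191 -0.0096  0.4178] turn [ 0.0001 -0.0003  0.    ] yaw 2.423 j6 -1.44
```

Call:
arm_command(rows=[[[0.015,-0.01,0.1],[0,0,0]],[[0.015,-0.01,0.2],[0,0,0]],[[0.015,-0.01,0.3],[0,0,0]],[[0.015,-0.01,0.41],[0,0,0]],[[0.015,-0.01,0.41],[0,0,0]]])

```text
clock: 43.25
position: [533.8, 251.0, 196.2]
ee_rot: [-0.411, 0.912, -0.001, -0.004]
contact_force: [-0.4, -0.8, 0.0]
gripper_width: 76.6
grasp_force: 0.0
```

Call:
arm_command(rows=[[[0,0,0],[0,0,0]],[[0,0,0],[0,0,0]],[[0,0,0],[0,0,0]],[[0,0,0],[0,0,0]],[[0,0,0],[0,0,0]]], grip=0.1)

```text
clock: 43.75
position: [536.8, 253.4, 201.6]
ee_rot: [-0.412, 0.911, 0.0, 0.001]
contact_force: [-1.3, 0.2, 3.6]
gripper_width: 16.5
grasp_force: 58.4
```

```bash
python3 -c "
from look import *
s=arm.read_state();p=s['position'];print(p,s['gripper_width'],s['grasp_force'])
c=np.array([463,171.]);a0=np.arctan2(*(p[:2]-c)[::-1]);print(a0,np.hypot(*(p[:2]-c)))
yaw=2.42;q=c+111*np.array([np.cos(a0),np.sin(a0)])
A=np.linspace(a0,-.93,17)[1:]
for k,a in enumerate(A):
    if k%4==0: base=q.copy();y0=yaw;print('call, start yaw',round(y0,3))
    q=c+111*np.array([np.cos(a),np.sin(a)]);yaw-=.055
    d=(q-base)/250;Y=np.array([np.cos(y0),np.sin(y0)]);X=np.array([-Y[1],Y[0]])
    print(round(X@d,3),round(Y@d,3),round((y0-yaw)/np.pi,3),q.round())
"
```

```text
[536.77340889 253.4370074  201.60802932] 16.51140875327017 58.44823122024536
0.8408024839857362 110.62719397993229
call, start yaw 2.42
0.003 -0.049 0.018 [546. 245.]
0.012 -0.097 0.035 [553. 235.]
0.025 -0.145 0.053 [560. 225.]
0.044 -0.19 0.07 [565. 214.]
call, start yaw 2.2
0.014 -0.047 0.018 [569. 202.]
0.033 -0.092 0.035 [572. 191.]
0.057 -0.135 0.053 [574. 178.]
0.085 -0.175 0.07 [574. 166.]
call, start yaw 1.98
0.024 -0.043 0.018 [573. 154.]
0.052 -0.083 0.035 [570. 142.]
0.085 -0.119 0.053 [566. 130.]
0.122 -0.152 0.07 [561. 119.]
call, start yaw 1.76
0.033 -0.037 0.018 [555. 109.]
0.069 -0.069 0.035 [547.  99.]
0.11 -0.098 0.053 [539.  90.]
0.152 -0.122 0.07 [529.  82.]
```

Call:
arm_command(rows=[[[0.003,-0.049,0],[0,0,0.018]],[[0.012,-0.097,0],[0,0,0.035]],[[0.025,-0.145,0],[0,0,0.053]],[[0.044,-0.19,0],[0,0,0.07]]])

```text
clock: 44.15
position: [565.5, 214.9, 201.6]
ee_rot: [-0.308, 0.952, 0.001, 0.002]
contact_force: [-4.0, 5.4, 5.7]
gripper_width: 16.4
grasp_force: 59.9
```

Call:
arm_command(rows=[[[0.014,-0.047,0],[0,0,0.018]],[[0.033,-0.092,0],[0,0,0.035]],[[0.057,-0.135,0],[0,0,0.053]],[[0.085,-0.175,0],[0,0,0.07]]])

```text
clock: 44.55
position: [575.1, 167.4, 201.6]
ee_rot: [-0.201, 0.98, 0.002, 0.003]
contact_force: [-0.9, 6.7, 3.6]
gripper_width: 16.4
grasp_force: 60.0
```

Call:
arm_command(rows=[[[0.024,-0.043,0],[0,0,0.018]],[[0.052,-0.083,0],[0,0,0.035]],[[0.085,-0.119,0],[0,0,0.053]],[[0.122,-0.152,0],[0,0,0.07]]])

```text
clock: 44.95
position: [563.0, 120.2, 201.6]
ee_rot: [-0.092, 0.996, 0.002, 0.004]
contact_force: [2.2, 7.1, 1.6]
gripper_width: 16.0
grasp_force: 60.0
```

Call:
arm_command(rows=[[[0.033,-0.037,0],[0,0,0.018]],[[0.069,-0.069,0],[0,0,0.035]],[[0.11,-0.098,0],[0,0,0.053]],[[0.11,-0.098,0],[0,0,0.053]]])

```text
clock: 45.35
position: [538.9, 88.9, 201.6]
ee_rot: [-0.011, 1.0, 0.0, 0.002]
contact_force: [2.3, -2.1, 3.0]
gripper_width: 16.3
grasp_force: 60.3
```

```bash
python3 -c "
from look import *
s=arm.read_state();p=s['position'];print(p,s['gripper_width'],s['contact_force'],s['joints'][5])
a=-.89;go((463+111*np.cos(a),171+111*np.sin(a),p[2]));a=-.95;go((463+111*np.cos(a),171+111*np.sin(a),p[2]))
"
```

```text
[538.93314248  88.90200218 201.55673309] 16.291359304652 [ 2.30822294 -2.13185797  3.04050681] -2.011482383845819
shift [ 0.0246 -0.0161 -0.0001] turn [ 0.0002  0.0014 -0.    ] yaw 1.592 j6 -2.01
shift [ 0.0461 -0.0318 -0.0002] turn [ 0.0002  0.0014 -0.    ] yaw 1.592 j6 -2.01
```

Call:
arm_command(rows=[[[0.013,-0.008,0],[0,0,0]],[[0.025,-0.016,0],[0,0,0]],[[0.036,-0.024,0],[0,0,0]],[[0.046,-0.032,0],[0,0,0]],[[0.046,-0.032,0],[0,0,0]]])

```text
clock: 45.85
position: [533.1, 84.9, 201.7]
ee_rot: [-0.013, 1.0, 0.003, 0.008]
contact_force: [14.5, 6.1, -5.1]
gripper_width: 15.9
grasp_force: 59.7
```

Call:
arm_command(rows=[[[0.01,-0.008,0],[0,0,0]],[[0.018,-0.014,0],[0,0,0]],[[0.018,-0.014,0],[0,0,0]]])

```text
clock: 46.15
position: [533.2, 84.8, 201.8]
ee_rot: [-0.013, 1.0, 0.007, 0.013]
contact_force: [24.7, 14.0, -12.3]
gripper_width: 16.2
grasp_force: 59.3
```

Call:
arm_command(rows=[[[0,0,0],[0,0,0]],[[0,0,0],[0,0,0]],[[-0.03,0.02,0],[0,0,0]],[[-0.03,0.02,-0.15],[0,0,0]],[[-0.03,0.02,-0.35],[0,0,0]]], grip=0.5)

```text
clock: 46.65
position: [527.7, 82.1, 285.6]
ee_rot: [-0.011, 1.0, -0.002, -0.004]
contact_force: [1.2, 0.5, 0.4]
gripper_width: 42.8
grasp_force: 0.0
```

Call:
arm_command(rows=[[[0,-0.2,0],[0,0,0]],[[0,-0.4,0],[0,0,0]],[[0,-0.6,0],[0,0,0]],[[0,-0.8,0],[0,0,0]],[[0,-0.98,0],[0,0,0]]], grip=0)

```text
clock: 47.15
position: [534.0, -164.4, 287.5]
ee_rot: [-0.011, 1.0, 0.0, -0.001]
contact_force: [0.2, 0.4, -0.1]
gripper_width: -0.3
grasp_force: 0.0
```

```bash
python3 -c "
from look import *
s=arm.read_state();print(s['position'],s['gripper_width'],s['contact_force'])
a=arm.get_image('top')[0][150:250,140:300];b=arm.get_image('scene')[0][180:320,125:293]
for r in arm.spot_in('scene','peg_1')+arm.spot_in('top','peg_1'): print(r)
cv2.imwrite('pics/p3.png',np.hstack([cv2.resize(a,(480,300),interpolation=2),cv2.resize(b,(320,300),interpolation=2)]))
go((521,-402,200),1.571)"
```

```text
[ 534.04067452 -164.44067012  287.50821232] -0.2959360260019288 [ 0.17159841  0.41588479 -0.10832917]
{'position': [237.4, 229.0], 'score': 0.72}
{'position': [170.5, 293.5], 'score': 0.65}
{'position': [160.0, 290.0], 'score': 0.6}
{'position': [154.0, 184.9], 'score': 0.38}
{'position': [158.2, 196.1], 'score': 0.37}
shift [ 0.0707 -0.9535  0.3478] turn [ 0.0001 -0.0006  0.0061] yaw 1.59 j6 -1.54
```

View pics/p3.png

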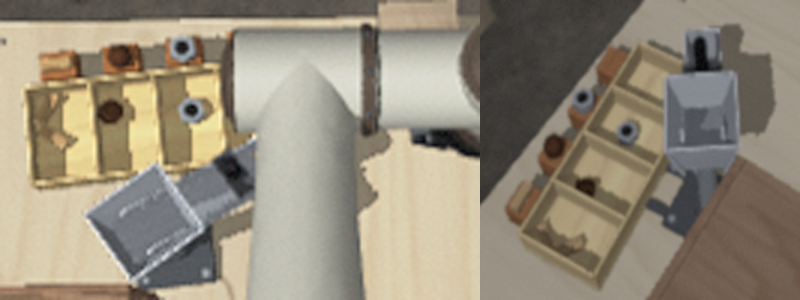

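Call:
arm_command(rows=[[[0.01,-0.15,0],[0,0,0]],[[0.03,-0.35,0],[0,0,0]],[[0.05,-0.55,0],[0,0,0]],[[0.06,-0.75,0],[0,0,0]],[[0.071,-0.945,0],[0,0,0]]])

```text
clock: 47.85
position: [522.7, -399.0, 287.8]
ee_rot: [-0.012, 1.0, 0.0, -0.0]
contact_force: [1.3, 0.2, -0.8]
gripper_width: 0.1
grasp_force: 0.0
```

Call:
arm_command(rows=[[[0,0,0.2],[0,0,0]],[[0,0,0.4],[0,0,0]],[[0,0,0.6],[0,0,0]],[[0,0,0.8],[0,0,0]],[[0,0,0.8],[0,0,0]]])

```text
clock: 48.35
position: [517.9, -394.6, 79.5]
ee_rot: [-0.011, 1.0, 0.005, -0.007]
contact_force: [-1.6, -0.0, -0.3]
gripper_width: 0.2
grasp_force: 0.0
```

```bash
python3 -c "
from look import *
s=arm.read_state();print(s['position'],s['gripper_width'],s['contact_force'])
c1=lambda x,y:(140+x/3.45-.35,150+y/3.45-.35)
c2=lambda x,y:(120+x/2.7-.3,95+y/2.7-.3)
for a,b in (((712,259),(577,132)),((722,213),(547,112)),((732,176),(523,94))): print(ray('top',c1(*a),46).round(1),ray('scene',c2(*b),46).round(1))
go((521,-401,52))"
```

```text
[ 517.9130606  -394.57184534   79.53315011] 0.17685257297349988 [-1.61354983 -0.03281997 -0.34485347]
[ 471.1 -387.7   46. ] [ 469.6 -382.5   46. ]
[ 521.2 -401.8   46. ] [ 517.8 -394.1   46. ]
[ 561.9 -415.5   46. ] [ 559.3 -406.9   46. ]
shift [-0.0134 -0.027   0.1097] turn [ 0.003  -0.0047  0.    ] yaw 1.593 j6 -1.14
```

Call:
arm_command(rows=[[[0,0,0.08],[0,0,0]],[[0,0,0.08],[0,0,0]],[[0,0,0.08],[0,0,0]]])

```text
clock: 48.65
position: [523.8, -398.8, 70.1]
ee_rot: [-0.012, 1.0, -0.001, 0.001]
contact_force: [0.8, 0.4, 1.1]
gripper_width: 0.1
grasp_force: 0.0
```

```bash
python3 -c "
from look import *
go((519.5,-399,44))"
```

```text
shift [ 0.0173 -0.0002  0.1042] turn [-0.0005  0.0007  0.    ] yaw 1.594 j6 -1.14
```

Call:
arm_command(rows=[[[0.014,0,0],[0,0,0]],[[0.014,0,0.05],[0,0,0]],[[0.014,0,0.08],[0,0,0]],[[0.014,0,0.095],[0,0,0]],[[0.014,0,0.095],[0,0,0]]])

```text
clock: 49.15
position: [518.3, -398.7, 43.4]
ee_rot: [-0.011, 1.0, 0.0, -0.001]
contact_force: [-1.9, 2.6, 2.1]
gripper_width: -0.1
grasp_force: 1.5
```

Call:
arm_command(rows=[[[0,0,0.008],[0,0,0]],[[0,0,0.016],[0,0,0]],[[0,0,0.016],[0,0,0]]])

```text
clock: 49.45
position: [518.5, -398.8, 40.2]
ee_rot: [-0.011, 1.0, 0.0, -0.0]
contact_force: [-2.1, 1.6, 4.5]
gripper_width: 0.2
grasp_force: 2.4
```

Call:
arm_command(rows=[[[0,0,0.006],[0,0,0]],[[0,0,0.012],[0,0,0]],[[0,0,0.012],[0,0,0]]])

```text
clock: 49.75
position: [518.6, -398.9, 39.9]
ee_rot: [-0.011, 1.0, -0.0, -0.0]
contact_force: [-6.3, 5.8, 16.0]
gripper_width: -0.2
grasp_force: 8.0
```

Call:
arm_command(rows=[[[0,0,-0.15],[0,0,0]],[[0,0,-0.15],[0,0,0]],[[-0.08,-0.025,-0.15],[0,0,0]],[[-0.167,-0.052,-0.15],[0,0,0]],[[-0.167,-0.052,-0.15],[0,0,0]]])

```text
clock: 50.25
position: [563.3, -411.8, 73.9]
ee_rot: [-0.011, 1.0, -0.001, 0.001]
contact_force: [-0.7, 0.8, -0.7]
gripper_width: 0.3
grasp_force: 0.0
```

Call:
arm_command(rows=[[[0,0,0.05],[0,0,0]],[[0,0,0.09],[0,0,0]],[[0,0,0.09],[0,0,0]]])

```text
clock: 50.55
position: [558.5, -410.0, 48.7]
ee_rot: [-0.011, 1.0, 0.001, -0.002]
contact_force: [-0.1, 0.5, 0.3]
gripper_width: 0.2
grasp_force: 0.0
```

Call:
arm_command(rows=[[[0,0,0.012],[0,0,0]],[[0,0,0.024],[0,0,0]],[[0,0,0.024],[0,0,0]]])

```text
clock: 50.85
position: [560.7, -411.1, 46.0]
ee_rot: [-0.011, 1.0, -0.0, 0.0]
contact_force: [0.3, 0.3, 1.1]
gripper_width: 0.1
grasp_force: 0.7
```

Call:
arm_command(rows=[[[0,0,0.008],[0,0,0]],[[0,0,0.016],[0,0,0]],[[0,0,0.016],[0,0,0]]])

```text
clock: 51.15
position: [560.9, -411.2, 42.3]
ee_rot: [-0.011, 1.0, -0.0, 0.0]
contact_force: [-2.0, 0.5, 2.7]
gripper_width: -0.2
grasp_force: 1.8
```

Call:
arm_command(rows=[[[0,0,0.006],[0,0,0]],[[0,0,0.01],[0,0,0]],[[0,0,0.01],[0,0,0]]])

```text
clock: 51.45
position: [560.9, -411.2, 40.1]
ee_rot: [-0.011, 1.0, -0.0, 0.0]
contact_force: [-1.9, 0.7, 6.2]
gripper_width: 0.1
grasp_force: 3.0
```

Call:
arm_command(rows=[[[0,0,0.006],[0,0,0]],[[0,0,0.01],[0,0,0]],[[0,0,0.01],[0,0,0]]])

```text
clock: 51.75
position: [561.0, -411.2, 39.9]
ee_rot: [-0.011, 1.0, -0.001, 0.0]
contact_force: [-5.4, 3.0, 13.9]
gripper_width: -0.1
grasp_force: 7.2
```

Call:
arm_command(rows=[[[0,0,-0.1],[0,0,0]],[[0,0,-0.3],[0,0,0]],[[0,0,-0.5],[0,0,0]],[[0,0,-0.7],[0,0,0]],[[0,0,-0.9],[0,0,0]]])

```text
clock: 52.25
position: [560.7, -410.6, 263.1]
ee_rot: [-0.011, 1.0, 0.0, 0.0]
contact_force: [1.6, -0.7, -0.5]
gripper_width: -0.1
grasp_force: 0.0
```

Call:
arm_command(rows=[[[0,0,0],[0,0,0]],[[0,0,0],[0,0,0]],[[0,0,0],[0,0,0]]])

```text
clock: 52.55
position: [560.4, -410.4, 259.8]
ee_rot: [-0.011, 1.0, 0.001, -0.001]
contact_force: [-0.6, 0.0, -0.8]
gripper_width: 0.3
grasp_force: 0.0
```

```bash
python3 -c "
from look import *
a=arm.get_image('top')[0][150:250,140:300];b=arm.get_image('scene')[0][120:320,125:365]
cv2.imwrite('pics/f.png',np.hstack([cv2.resize(a,(440,275),interpolation=2),cv2.resize(b,(330,275),interpolation=2)]))"
```

```text
(no output)
```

View pics/f.png

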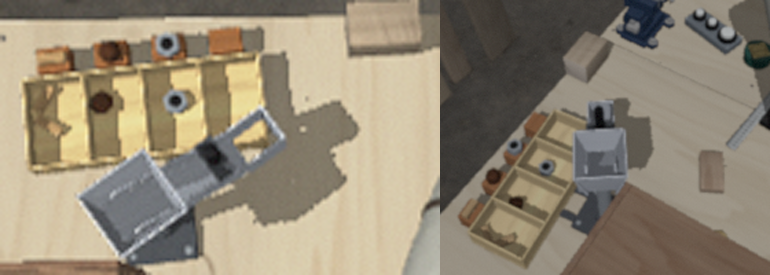

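```bash
python3 -c "
from look import *
L=lambda x,y:(140+x/2.75-.3,150+y/2.75-.3)
S=lambda x,y:(125+x/1.375-.3,120+y/1.375-.3)
c=np.array([462,171]);an=lambda v:round(float(np.arctan2(v[1],v[0])),3)
k=ray('top',L(213,152),231)[:2];print('knob top',k.round(),an(k-c))
k=ray('scene',S(159,108),231)[:2];print('knob sc',k.round(),an(k-c))
r=[ray('top',L(*p),252)[:2] for p in((143,150),(187,208),(125,258),(78,196))];print(np.mean(r,0),an(r[0]-r[3]),an(r[1]-r[2]))
t=[ray('top',L(*p),50)[:2] for p in((24,76),(262,54),(33,170))];print('tray yaw',an(t[0]-t[1])-np.pi/2,an(t[0]-t[2]))
"
```

```text
knob top [524.  79.] -0.978
knob sc [526.  81.] -0.949
[462.5191484  169.84028227] -0.956 -0.9
tray yaw 0.07920367320510335 0.121
```

Call:
arm_command(rows=[[[0,0.2,-0.12],[0,0,0]],[[0,0.4,-0.12],[0,0,0]],[[0,0.6,-0.12],[0,0,0]],[[0,0.8,-0.12],[0,0,0]],[[0,0.95,-0.12],[0,0,0]]])

```text
clock: 53.15
position: [554.9, -171.4, 290.5]
ee_rot: [-0.011, 1.0, 0.0, -0.001]
contact_force: [1.4, -0.3, -0.0]
gripper_width: -0.2
grasp_force: 0.0
```

Call:
arm_command(rows=[[[-0.03,0.2,0],[0,0,0]],[[-0.03,0.4,0],[0,0,0]],[[-0.03,0.6,0],[0,0,0]],[[-0.03,0.8,0],[0,0,0]],[[-0.03,0.95,0],[0,0,0]]])

```text
clock: 53.65
position: [557.2, 66.6, 290.6]
ee_rot: [-0.012, 1.0, -0.0, -0.001]
contact_force: [1.3, -0.6, 0.9]
gripper_width: 0.0
grasp_force: 0.0
```

Call:
arm_command(rows=[[[0,0.15,0],[0,0,0]],[[0,0.15,0],[0,0,0]],[[0,0.15,0],[0,0,0]]])

```text
clock: 53.95
position: [556.7, 102.3, 290.5]
ee_rot: [-0.012, 1.0, -0.001, -0.001]
contact_force: [0.1, -0.7, -0.3]
gripper_width: 0.1
grasp_force: 0.0
```

```bash
python3 -c "
from look import *
print(arm.read_state()['position']);go((557,103,205));go((525,80,205))"
```

```text
[556.67856632 102.26905508 290.53500494]
shift [-0.0022  0.0033  0.3421] turn [-0.0003 -0.0008 -0.    ] yaw 1.594 j6 -2.01
shift [ 0.128  -0.0857  0.3425] turn [-0.0003 -0.0008 -0.    ] yaw 1.594 j6 -2.01
```

Call:
arm_command(rows=[[[0,0,0.1],[0,0,0]],[[0,0,0.2],[0,0,0]],[[0,0,0.34],[0,0,0]],[[0,0,0.34],[0,0,0]],[[0,0,0.34],[0,0,0]]])

```text
clock: 54.45
position: [557.4, 100.4, 207.0]
ee_rot: [-0.01, 1.0, -0.001, -0.0]
contact_force: [-0.4, 0.3, 1.3]
gripper_width: 0.2
grasp_force: 0.0
```

Call:
arm_command(rows=[[[0.015,-0.01,0],[0,0,0]],[[0.03,-0.02,0],[0,0,0]],[[0.04,-0.027,0],[0,0,0]],[[0.05,-0.034,0],[0,0,0]],[[0.05,-0.034,0],[0,0,0]]])

```text
clock: 54.95
position: [547.2, 94.3, 208.4]
ee_rot: [-0.011, 1.0, 0.002, 0.004]
contact_force: [5.1, 4.0, -0.2]
gripper_width: 0.0
grasp_force: 2.8
```

Call:
arm_command(rows=[[[0.008,-0.006,0],[0,0,0]],[[0.016,-0.011,0],[0,0,0]],[[0.016,-0.011,0],[0,0,0]]])

```text
clock: 55.25
position: [547.1, 94.2, 208.7]
ee_rot: [-0.012, 1.0, 0.004, 0.009]
contact_force: [13.2, 8.8, -6.8]
gripper_width: -0.2
grasp_force: 7.2
```

Call:
arm_command(rows=[[[-0.03,0.02,0],[0,0,0]],[[-0.06,0.04,0],[0,0,0]],[[-0.06,0.04,-0.15],[0,0,0]],[[-0.06,0.04,-0.35],[0,0,0]],[[-0.06,0.04,-0.4],[0,0,0]]])

```text
clock: 55.75
position: [557.8, 100.4, 313.1]
ee_rot: [-0.011, 1.0, 0.001, 0.005]
contact_force: [0.7, 0.6, -0.1]
gripper_width: -0.5
grasp_force: 0.0
```

Call:
arm_command(rows=[[[0,-0.2,0],[0,0,0]],[[0,-0.4,0],[0,0,0]],[[0,-0.6,0],[0,0,0]],[[0,-0.8,0],[0,0,0]],[[0,-0.8,0],[0,0,0]]])

```text
clock: 56.25
position: [559.1, -104.7, 306.6]
ee_rot: [-0.007, 1.0, -0.001, -0.001]
contact_force: [0.4, -0.3, -0.1]
gripper_width: -0.0
grasp_force: 0.0
```

```bash
python3 -c "
from bench import arm
s=arm.read_state();print(s['position'],s['contact_force']);print(arm.job_done())"
```

```text
[ 559.08383543 -104.72698111  306.58527743] [ 0.3536026  -0.26652816 -0.13349703]
the job is handed in; nothing more can be done
None
```

The job is handed in at 56 s: the large key was pressed first, the nut, knob and two pegs went through the chute into their matching cells, the middle then end keys were pressed fully down, and the chute was left against its right stop; no verdict came back.

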